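# Free the wedge behind the carvings

## Robot

A 6-joint arm with a two-finger parallel gripper is mounted at the origin on the work surface. World frame = base frame: x ahead of the robot, y to its left, z up, the work surface at z = 0. Lengths are in m, angles in rad, forces in N, time in s.
With the tool pointing down it reaches from about 0.25 to 0.775 m from the base axis. Payload 4 kg.
Tool frame: the origin (TCP) lies on the centre line of the jaws, within the pads' length; the fingertips stand 8 mm ahead of it and the grasp point (between the pads) lies 11 mm behind it; y points along the fingers, x is the direction in which the jaws open and shut, and the axes are right-handed (so a half turn about y gives the same grasp; the last joint's range is limited). The gripper opens to 94 mm and grips with 3 to 60 N. Pads are 16 mm wide; open, the fingers measure 119 mm over their backs; the gripper's body (75 mm by 177 mm) begins 78 mm behind the grasp point.
Start: joints at [1.177, 0.087, 1.371, -0, 1.684, -0.103], TCP at [0.158, 0.527, 0.214] pointing down, gripper open.
Joint ranges: [-3.1, 3.1], [-0.76, 2.03], [0.27, 2.55], [-1.08, 4.22], [0.17, 2.65], [-2.57, 2.57]. Speed limits (rad/s): [2.79, 2.79, 3.14, 3.14, 3.14, 3.14].

## Interface

Orientations are given as [roll, pitch, yaw] about the fixed x, y, z axes, in that order (R = Rz(yaw) Ry(pitch) Rx(roll)).
In Python, from bench import robot gives the robot as it stands.
- The arm moves only by the tool step_arm, never from a script. Its argument "commands" is a list of rows, each an object with "xyz": the shift along the world's x, y, z in m, a list of three; "twist": the turn, a rotation vector about the world's x, y, z in degrees, a list of three. In form: [{"xyz": [tx, ty, tz], "twist": [ax, ay, az]}, ...]. A call has 1 to 12 rows; each row is the pose to reach, as a shift and turn from the pose commanded when the call began; what a row does not reach only later rows make up. A row lasts 1/12 s, in which the tool goes at most 41.7 mm and 7.16 degrees, less where a joint would pass 70% of its speed; a pose out of reach is approached as far as the arm can. A call with a gripper value outside its range is refused whole. "fingers" is the closure in counts, from 0 (fully open) to 255 (shut), set as the call begins (left out, the last holds). The fingers move at their own pace and stop on an object; the grip force is fixed at half the most. Time passes only in rows, so rows that repeat a pose let the fingers close. It gives the time, the measured TCP pose, the force and the opening at its end, in the units of the state.
- robot.get_obs(): the state, without advancing time (a new reading comes with each control period).
- robot.snapshot(name): name is "scene" or "side" or "wrist"; returns (picture, depth): 420x560x3 uint8, red, green, blue; 420x560 float32, m along the optical axis (not along the pixel's ray), 0 where there is no reading.
- robot.camera_info(name): a dict with "fx", "fy", "cx", "cy" (pixels), "R" (3x3) and "t" (3): a world point X has camera coordinates R X + t. Camera axes: x right, y down, z forward; pixel columns grow to the right and rows downward; lengths in m; the calibration is good to about 2 mm. A picture is of the moment at which its call begins: read the wrist's pose just before it. camera_info takes no time and is no camera call; for the wrist camera it gives the pose at the moment of the call.
- robot.close_job(): hands the job in, once; it reports no verdict.
The state is a dict: "time": time; "joint_positions": joint angles; "qvel": joint speeds; "joint_torque": joint torques, N m; "tool_pos": TCP position; "ee_rot": TCP orientation; "wrist_force": force on the tool from outside, world axes, zero at the start; "wrist_torque": the same for the moment, N m; "width": finger opening in m.
Only numpy, scipy, OpenCV 4.12 (cv2) and the standard library are available. Lean on these libraries where they do the work, as an engineer would, in place of code of your own. Each camera call takes 0.05 s, during which the arm holds its last target.

## Task

The glued piece in the little wedge press is set: first stand all three carved figures that crowd the press upright on the plain side board, then pull the wedge up out of its gap and put it in the metal tray. Only then stand each figure upright again on the very mark of the press board where it stood at the start. Do not topple a figure and do not shift the glue jar.

Things in the scene. Friction and masses are not known exactly. Their poses are not given: they have to be found in the camera images.
- robed: Robed person: tapering robe, round shoulders, ball head 27 mm wide; 134 mm tall. Grip at any yaw the upright shoulder cylinder, 32 mm in diameter, 74 to 104 mm above the foot's underside. Bare carved wood, loose, about 0.1 kg, on a round foot 46 mm wide, 10 mm thick. Origin: centre of the foot's underside, z up. Starts on one of the three round marks of the press board.
- owl: Stout owl with two small ears on a flat head; 125 mm tall with ears. Grip at any yaw the upright cylinder of the head, 38 mm in diameter, 74 to 106 mm above the foot's underside. Bare carved wood, loose, about 0.1 kg, on a round foot 46 mm wide, 10 mm thick. Origin: centre of the foot's underside, z up. Starts on one of the three round marks of the press board.
- sun: Sun: thin stem with an upright flat disc, 54 mm in diameter (64 with rim beads), 14 mm thick along its x axis, centre 98 mm above the foot's underside; 130 mm tall. Grip the disc closing along x. Bare carved wood, loose, about 0.1 kg, on a round foot 46 mm wide, 10 mm thick. Origin: centre of the foot's underside, z up. Starts on one of the three round marks of the press board.
- wedge: Light wood wedge, loose, 30 g, upright in the gap of the press, standing on the press board: 12 mm thick (x), 66 mm tall (z), 36 mm wide (y) at the top, 28 at the foot. Origin at its middle, 33 mm above the foot. Its top 36 mm stand free above the blocks. Slack in the gap (1.25 mm each side), pulls straight up. Grip its flat faces, closing along x.
- press: Fixed plywood board 18 mm thick (x -122 to 78, y -90 to 90 mm), two dark wood blocks on it, tops 48 mm above the table, x 7.5 to 33.5 and -7.5 to -27.5, 44 mm long in y; between them the gap, 14.5 mm, along y. Origin: on the table under the middle of the gap. Three darker flush round marks, 54 mm wide, at (x, y) (0, 54), (0, -54), (-60, 0); each figure starts within 6 mm of a mark's centre.
- side_board: Plain light wood board lying on the table, fixed, to one side of the press: 240 mm along its x, 130 mm along y, 10 mm thick, empty. Origin: centre of its underside on the table.
- tray: Dark metal tray, open on top, fixed, on the other side of the press: 160 mm along its x, 130 mm along y, 30 mm high, walls and floor 5 mm. Origin: centre of its underside on the table. The wedge may lie or stand anyhow inside.
- glue_jar: Closed glue jar with a white cap, loose, 60 mm in diameter, 85 mm tall, standing beyond the press. Origin: centre of its underside. To be left where it is.

How it is judged:
By the outcome, as a careful person would: the job done as asked, in the order asked, and still so for the second after the job is handed in, with the robot touching nothing.
It also fails if it takes over 144 s, if anything falls off the work surface, if the arm or the gripper's body presses on something with over 40 N, if the wrist force passes 120 N, or if a joint passes its speed limit or range.

## Working session

There is one attempt and no reset: what is moved stays moved. The work goes in short steps, Python scripts to look and compute and a tool call to move; the robot and the scene stay as the last step left them, time stands still between calls to the robot, and variables do not carry over. Pictures are saved under pics/ and viewed, and the job is handed in when it is done.

Besides the shell and the picture viewer there is one more tool, called after "Request:" as name(argument=value, ...) on one line, values as JSON. step_arm: Moves the arm, as the interface text tells. Its arguments: {"type":"object","properties":{"commands":{"type":"array"},"fingers":{"type":"number"}},"required":["commands"]}

```bash
mkdir -p pics; ls
python3 - <<'E'
from bench import robot
import cv2,numpy as np
print(robot.get_obs())
for n in ["scene","side","wrist"]:
    ci=robot.camera_info(n); p,d=robot.snapshot(n)
    cv2.imwrite(f"pics/{n}0.png",p[:,:,::-1]); np.savez(f"{n}0.npz",p=p,d=d,**ci)
    print(n,ci)
E
```

```text
pics
{'time': 0.0, 'joint_positions': array([ 1.17692328e+00,  8.79503742e-02,  1.37220446e+00,  2.14389413e-05,
        1.68362308e+00, -1.03080290e-01]), 'qvel': array([-0.00088452,  0.00019561, -0.000373  , -0.00017352, -0.00014565,
        0.00145459]), 'joint_torque': array([-6.77560638e-04, -3.40187144e+01, -3.02426291e+01,  7.17709330e-02,
        3.31425795e-02, -1.76449607e-04]), 'tool_pos': array([0.15747654, 0.52642722, 0.21233197]), 'ee_rot': array([-1.57055027,  0.00217146,  1.28000623]), 'wrist_force': array([-0.16507665, -0.43473165, -0.08277866]), 'wrist_torque': array([-0.01502271, -0.01623146, -0.01281023]), 'width': 0.09398194657194968}
scene {'fx': 451.00418487661744, 'fy': 451.00418487661744, 'cx': 285.62194543246886, 'cy': 213.73342628454, 'R': array([[-0.41815046,  0.90836288, -0.00520276],
       [ 0.63272523,  0.2871459 , -0.71917037],
       [-0.65177371, -0.30401334, -0.6948143 ]]), 't': array([ 0.27092594, -0.37542014,  1.50498534])}
side {'fx': 449.2525211843333, 'fy': 449.2525211843333, 'cx': 274.4039292351874, 'cy': 193.47791553058394, 'R': array([[ 0.80000619, -0.59998957,  0.00161629],
       [-0.39186164, -0.52453148, -0.75585129],
       [ 0.45435068,  0.60405236, -0.65474133]]), 't': array([-0.52722809,  0.29412091,  0.70470227])}
wrist {'fx': 292.53867508462827, 'fy': 292.53867508462827, 'cx': 273.37016978819344, 'cy': 210.9667216012582, 'R': array([[ 0.28766419,  0.95773011, -0.00153442],
       [ 0.92705676, -0.27804818,  0.25150542],
       [ 0.24044767, -0.0737716 , -0.96785467]]), 't': array([-0.54869621, -0.02752952,  0.38999847])}
```

View pics/scene0.png

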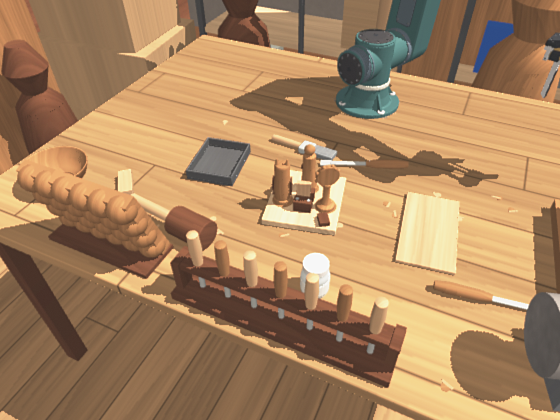

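View pics/side0.png

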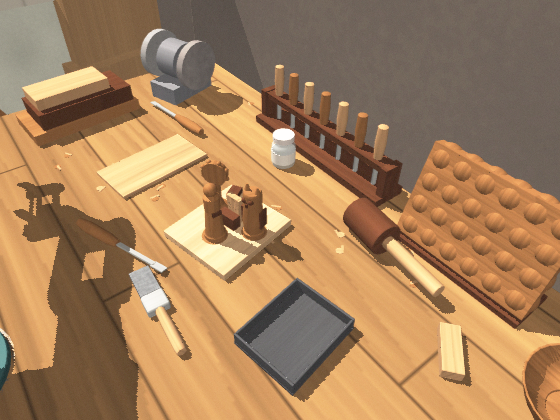

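View pics/wrist0.png

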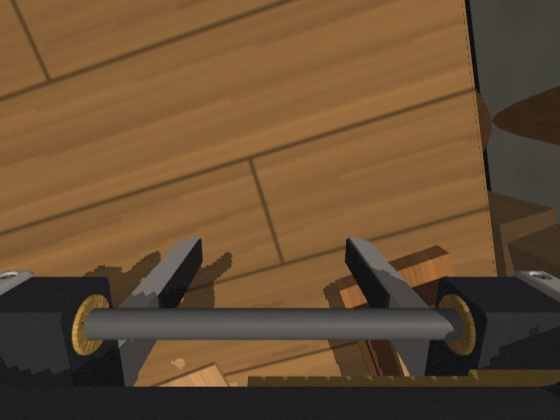

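```bash
cat > h.py <<'E'
import cv2,numpy as np
def load(n):
    z=np.load(f"{n}.npz"); return z
def ray(z,u,v):
    d=np.array([(u-z['cx'])/z['fx'],(v-z['cy'])/z['fy'],1.]); R=z['R']; return -R.T@z['t'], R.T@d
def plane(z,u,v,h):
    c,d=ray(z,u,v); return c+d*(h-c[2])/d[2]
def pts(z):
    D=z['d']; v,u=np.indices(D.shape); P=np.stack([(u-z['cx'])/z['fx']*D,(v-z['cy'])/z['fy']*D,D],-1)
    W=(P-z['t'])@z['R']; W[D==0]=np.nan; return W
def snap(n,tag):
    from bench import robot
    ci=robot.camera_info(n); p,d=robot.snapshot(n)
    cv2.imwrite(f"pics/{tag}.png",p[:,:,::-1]); np.savez(f"{tag}.npz",p=p,d=d,**ci)
    return load(tag)
def crop(tag,x0,y0,x1,y1,s):
    im=cv2.imread(f"pics/{tag}.png")[y0:y1,x0:x1]
    cv2.imwrite(f"pics/{tag}_c{x0}_{y0}.png",cv2.resize(im,None,fx=s,fy=s,interpolation=cv2.INTER_CUBIC))
E
python3 - <<'E'
from h import *
crop("scene0",250,130,370,240,5); crop("side0",155,150,305,280,5)
for n in ["scene0","side0"]:
    z=load(n);W=pts(z)
    # height map: overall
    m=(W[...,2]>0.03)&(W[...,0]>0.2)&(W[...,0]<0.8)&(abs(W[...,1])<0.45)
    k,l,s,c=cv2.connectedComponentsWithStats(m.astype(np.uint8))
    for i in range(1,k):
        if s[i,4]>60: q=W[l==i]; print(n,s[i],q.min(0).round(3),q.max(0).round(3))
    # top-down rendering
    g=np.zeros((600,700,3),np.uint8); ok=np.isfinite(W[...,2])
    print(W[300 if n=='scene0' else 380,60 if n!='scene0' else 480])
    P=W[ok];C=z['p'][ok]
    o=np.argsort(P[:,2]);P=P[o];C=C[o]
    u=((0.45-P[:,1])*700/0.9).astype(int); v=((0.85-P[:,0])*600/0.77).astype(int)
    i=(u>=0)&(u<699)&(v>=0)&(v<599)
    for a in(0,1):
        for b in (0,1): g[v[i]+a,u[i]+b]=C[i][:,::-1]
    cv2.imwrite(f"pics/top_{n}.png",g)
E
```

```text
scene0 [ 293  144   47   66 1632] [ 0.496 -0.019  0.03 ] [0.603 0.089 0.152]
scene0 [272 158  20  44 708] [ 0.558 -0.068  0.03 ] [ 0.598 -0.015  0.143]
scene0 [ 131  193   86   52 1505] [ 0.734 -0.373  0.03 ] [ 0.8   -0.131  0.074]
scene0 [317 212  13  12  99] [0.589 0.06  0.03 ] [0.626 0.096 0.035]
scene0 [303 253  27  37 482] [0.757 0.102 0.03 ] [0.8   0.158 0.087]
[0.6765906  0.45046169 0.00801688]
side0 [271 128  25  32 629] [0.75  0.097 0.03 ] [0.8   0.152 0.088]
side0 [ 201  160   66   79 3131] [ 0.483 -0.069  0.03 ] [0.625 0.097 0.152]
side0 [ 343  198  102   98 2782] [ 0.722 -0.375  0.03 ] [ 0.796 -0.132  0.074]
[ 0.15314159 -0.11229953 -0.00059886]
```

View pics/scene0_c250_130.png

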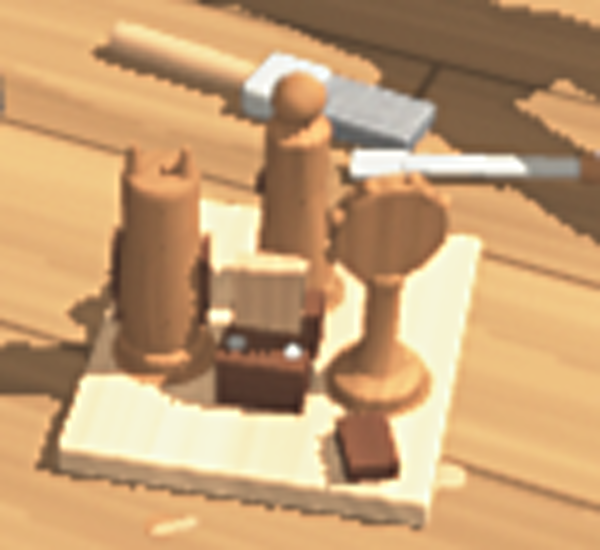

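View pics/side0_c155_150.png

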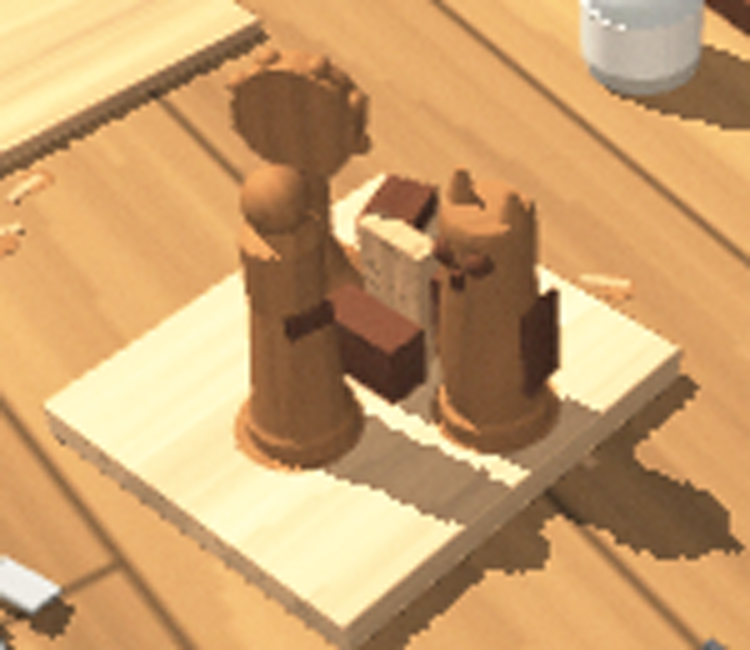

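View pics/top_scene0.png

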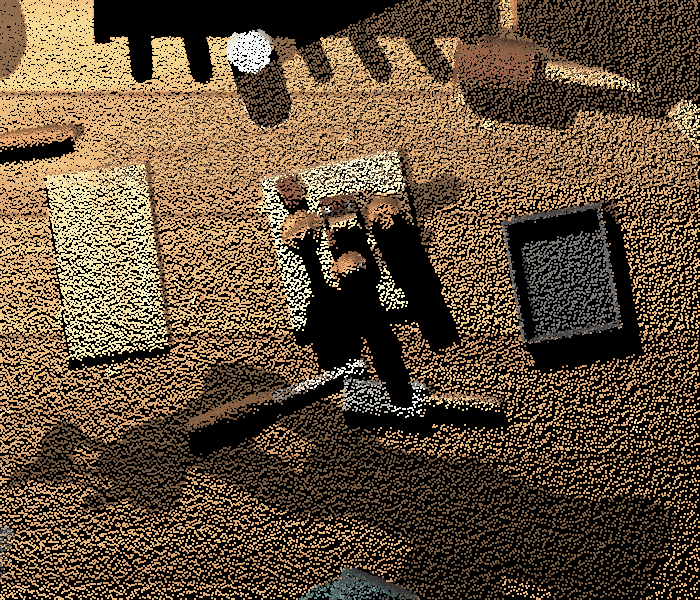

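```bash
cat > meas.py <<'E'
from h import *
from scipy.optimize import least_squares
def circ(P,r,c0):
    f=lambda c: np.hypot(P[:,0]-c[0],P[:,1]-c[1])-r
    s=least_squares(f,c0,loss='soft_l1',f_scale=0.001); return s.x,np.median(abs(f(s.x)))
if __name__=="__main__":
  for n in ["scene0","side0"]:
    z=load(n);W=pts(z);p=z['p'].astype(int)
    bright=(p[...,0]>200)&(p[...,1]>180)&(p[...,2]>110)
    X,Y,Z=W[...,0],W[...,1],W[...,2]
    t=(X>.3)&(X<.75)&(Z<.003)&(abs(Y)<.4)&(Z>-.01); print(n,'table z',np.median(Z[t]))
    for nm,x0,x1,y0,y1,z0,z1 in [('board',.40,.68,-.12,.14,.014,.022),('side',.38,.68,.2,.42,.006,.014),('trayrim',.38,.68,-.4,-.17,.026,.034),('wedgetop',.5,.62,-.03,.06,.0815,.0865)]:
        m=(X>x0)&(X<x1)&(Y>y0)&(Y<y1)&(Z>z0)&(Z<z1)
        if nm=='side' : m&=cv2.erode(m.astype(np.uint8),np.ones((2,2)))>0
        k,l,s,c=cv2.connectedComponentsWithStats(m.astype(np.uint8)); i=1+np.argmax(s[1:,4])
        if nm not in('trayrim','wedgetop','board'): m=l==i
        q=np.c_[X[m],Y[m]].astype(np.float32)
        r=cv2.minAreaRect(q*1000); print(n,nm,m.sum(),np.round(r[0],1),np.round(r[1],1),round(r[2],1),'z',Z[m].mean().round(4))
    for nm,c0,r in [('owl',(.575,-.04),.019),('robed',(.51,.02),.016)]:
        for zz,rr in (((.094,.120) if nm=='owl' else (.094,.120),r),((.020,.027),.023)):
            m=(Z>zz[0])&(Z<zz[1])&(np.hypot(X-c0[0],Y-c0[1])<.05)&(p[...,0]>p[...,2]+35)
            print(n,nm,rr,m.sum(),*[np.round(a,4) for a in circ(W[m][:,:2],rr,c0)])
    m=(Z>.0195)&(Z<.027)&(np.hypot(X-.565,Y-.068)<.035)&(p[...,0]>p[...,2]+35)
    print(n,'sunfoot',m.sum(),*[np.round(a,4) for a in circ(W[m][:,:2],.023,(.565,.068))])
    m=(Z>.098)&(Z<.134)&(X>.54)&(Y>.03)&(Y<.11)
    q=W[m];print(n,'sun disc',m.sum(),q.mean(0).round(4),q.min(0).round(3),q.max(0).round(3))
    # ransac plane vertical
    A=q[:,:2];best=0
    rng=np.random.default_rng(0)
    for _ in range(300):
        a,b=A[rng.choice(len(A),2,False)]
        d=b-a
        if np.hypot(*d)<.01: continue
        nn=np.array([-d[1],d[0]])/np.hypot(*d); inl=abs((A-a)@nn)<.0012
        if inl.sum()>best: best=inl.sum();I=inl
    mu=A[I].mean(0);_,_,V=np.linalg.svd(A[I]-mu);print('  face',best,mu.round(4),'normal deg',np.degrees(np.arctan2(V[1][1],V[1][0])).round(1),'extent',np.round([((A[I]-mu)@V[0]).min(),((A[I]-mu)@V[0]).max()],4), 'ends mid', (mu+V[0]*(((A[I]-mu)@V[0]).min()+((A[I]-mu)@V[0]).max())/2).round(4))
E
python3 meas.py
```

```text
scene0 table z -0.00040407175660623994
scene0 board 1907 [543.8   6.6] [203.9 179.6] 12.3 z 0.0176
scene0 side 3770 [518.  314.3] [239.4 127.5] 7.3 z 0.0094
scene0 trayrim 331 [ 499.4 -272.1] [163.3 132.9] 9.4 z 0.0289
scene0 wedgetop 95 [541.6   6.4] [66.6 88.4] 15.5 z 0.0837
scene0 owl 0.019 133 [ 0.5735 -0.0438] 0.0007
scene0 owl 0.023 58 [ 0.5745 -0.0445] 0.0015
scene0 robed 0.016 110 [0.5314 0.0086] 0.0042
scene0 robed 0.023 15 [0.5184 0.0403] 0.0056
scene0 sunfoot 58 [0.5539 0.0628] 0.0012
scene0 sun disc 537 [0.7152 0.068  0.117 ] [0.54  0.031 0.098] [0.899 0.11  0.134]
  face 151 [0.5596 0.067 ] normal deg 38.7 extent [-0.0276  0.0286] ends mid [0.5599 0.0666]
side0 table z -5.4300222554349724e-05
side0 board 3515 [541.6   5.4] [202.9 182.5] 12.1 z 0.0178
side0 side 2880 [513.  308.4] [237.7 128.6] 7.1 z 0.0096
side0 trayrim 1096 [ 497.  -272.6] [162.  131.1] 10.1 z 0.0293
side0 wedgetop 95 [549.1   4.9] [90.8 50.7] 57.4 z 0.0838
side0 owl 0.019 190 [ 0.5719 -0.0433] 0.0008
side0 owl 0.023 102 [ 0.5721 -0.0425] 0.0016
side0 robed 0.016 167 [ 0.5057 -0.0018] 0.0006
side0 robed 0.023 107 [ 0.507  -0.0014] 0.0017
side0 sunfoot 5 [0.5606 0.0819] 0.0007
side0 sun disc 777 [0.9867 0.0631 0.1167] [0.54  0.03  0.098] [1.47  0.11  0.134]
  face 167 [0.5523 0.0539] normal deg -141.4 extent [-0.02    0.0219] ends mid [0.5528 0.0531]
```

Request:
step_arm(commands=[{"xyz": [0.02,-0.02,0.02],"twist": [0,0,-3]},{"xyz": [0.396,-0.464,0.06],"twist": [0,0,-34.6]},{"xyz": [0.396,-0.464,0.06],"twist": [0,0,-34.6]},{"xyz": [0.396,-0.464,0.06],"twist": [0,0,-34.6]},{"xyz": [0.396,-0.464,0.06],"twist": [0,0,-34.6]},{"xyz": [0.396,-0.464,0.06],"twist": [0,0,-34.6]},{"xyz": [0.396,-0.464,0.06],"twist": [0,0,-34.6]},{"xyz": [0.396,-0.464,0.06],"twist": [0,0,-34.6]},{"xyz": [0.396,-0.464,0.06],"twist": [0,0,-34.6]},{"xyz": [0.396,-0.464,0.06],"twist": [0,0,-34.6]},{"xyz": [0.396,-0.464,0.06],"twist": [0,0,-34.6]},{"xyz": [0.396,-0.464,0.06],"twist": [0,0,-34.6]}], fingers=92)

```text
time: 1.15
tool_pos: [0.474, 0.1561, 0.2649]
ee_rot: [-1.571, -0.0, 0.676]
wrist_force: [1.2, 0.9, -0.1]
width: 0.0602
```

Request:
step_arm(commands=[{"xyz": [0.02,-0.02,0],"twist": [0,0,0]},{"xyz": [0.04,-0.04,0],"twist": [0,0,0]},{"xyz": [0.05,-0.055,0],"twist": [0,0,0]},{"xyz": [0.05,-0.055,0],"twist": [0,0,0]},{"xyz": [0.05,-0.055,0],"twist": [0,0,0]}])

```text
time: 1.57
tool_pos: [0.5232, 0.1024, 0.2641]
ee_rot: [-1.569, 0.001, 0.674]
wrist_force: [-0.2, 0.3, -0.3]
width: 0.0601
```

Run:
```python
from h import *
from bench import robot
o=robot.get_obs();print(o['tool_pos'],o['ee_rot'],o['qvel'].round(3))
z=snap("wrist","w1");o=robot.get_obs();print(o['tool_pos'],o['ee_rot'],o['time'])
```

```text
[0.52318274 0.10244648 0.2641436 ] [-1.56931171e+00  1.20598436e-03  6.74329775e-01] [ 0.035 -0.021  0.01   0.005  0.005  0.001]
[0.52281438 0.10323486 0.26452047] [-1.56957859e+00  5.75907554e-04  6.75800640e-01] 1.6167
```

View pics/w1.png

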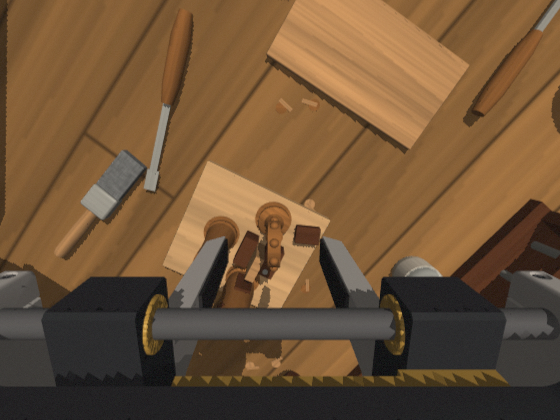

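Request:
step_arm(commands=[{"xyz": [0.015,-0.02,0],"twist": [0,0,0]},{"xyz": [0.031,-0.0405,0],"twist": [0,0,0]},{"xyz": [0.031,-0.0405,-0.02],"twist": [0,0,0]},{"xyz": [0.031,-0.0405,-0.04],"twist": [0,0,0]},{"xyz": [0.031,-0.0405,-0.06],"twist": [0,0,0]},{"xyz": [0.031,-0.0405,-0.08],"twist": [0,0,0]},{"xyz": [0.031,-0.0405,-0.1],"twist": [0,0,0]},{"xyz": [0.031,-0.0405,-0.1],"twist": [0,0,0]},{"xyz": [0.031,-0.0405,-0.1],"twist": [0,0,0]}])

```text
time: 2.37
tool_pos: [0.5528, 0.0638, 0.1642]
ee_rot: [-1.569, 0.002, 0.678]
wrist_force: [0.1, 0.0, 0.6]
width: 0.0599
```

Run:
```python
from h import *
from bench import robot
z=snap("scene","s2");z=snap("side","d2");o=robot.get_obs();print(o['tool_pos'],o['ee_rot'],o['time'])
crop("s2",250,100,370,240,4);crop("d2",155,100,305,280,3)
a=cv2.imread("pics/s2_c250_100.png");b=cv2.imread("pics/d2_c155_100.png")
h=max(a.shape[0],b.shape[0]);c=np.zeros((h,a.shape[1]+b.shape[1],3),np.uint8);c[:a.shape[0],:a.shape[1]]=a;c[:b.shape[0],a.shape[1]:]=b;c=cv2.resize(c,None,fx=.84,fy=.84);cv2.imwrite("pics/c2.png",c)
```

```text
[0.55465344 0.06329597 0.1667626 ] [-1.57231396 -0.00227578  0.67728356] 2.4667
```

View pics/c2.png

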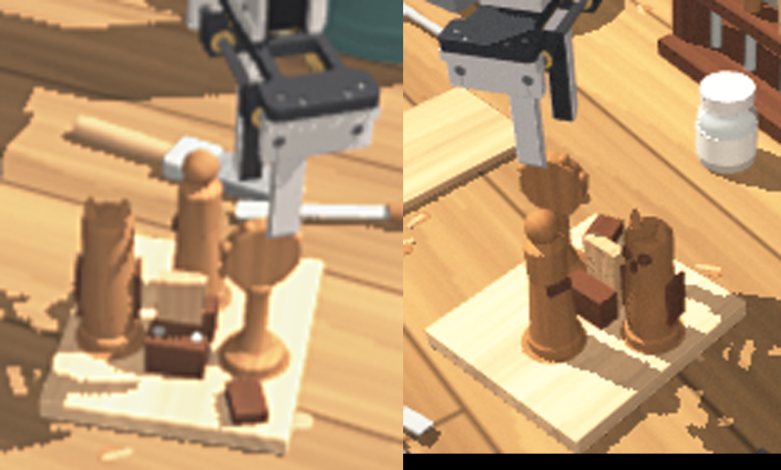

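Request:
step_arm(commands=[{"xyz": [0,-0.0005,-0.015],"twist": [0,0,0]},{"xyz": [0,-0.0005,-0.03],"twist": [0,0,0]},{"xyz": [0,-0.0005,-0.045],"twist": [0,0,0]},{"xyz": [0,-0.0005,-0.06],"twist": [0,0,0]},{"xyz": [0,-0.0005,-0.06],"twist": [0,0,0]},{"xyz": [0,-0.0005,-0.06],"twist": [0,0,0]}])

```text
time: 2.97
tool_pos: [0.5545, 0.0622, 0.106]
ee_rot: [-1.571, -0.001, 0.676]
wrist_force: [0.5, -0.3, 0.2]
width: 0.0601
```

Request:
step_arm(commands=[{"xyz": [0,0,0],"twist": [0,0,0]},{"xyz": [0,0,0],"twist": [0,0,0]},{"xyz": [0,0,0],"twist": [0,0,0]},{"xyz": [0,0,0],"twist": [0,0,0]},{"xyz": [0,0,0],"twist": [0,0,0]},{"xyz": [0,0,0],"twist": [0,0,0]},{"xyz": [0,0,0],"twist": [0,0,0]},{"xyz": [0,0,0],"twist": [0,0,0]}], fingers=255)

```text
time: 3.63
tool_pos: [0.5542, 0.062, 0.1049]
ee_rot: [-1.571, -0.0, 0.676]
wrist_force: [0.5, 0.1, 0.2]
width: 0.0138
```

Request:
step_arm(commands=[{"xyz": [0,0,0.01],"twist": [0,0,0]},{"xyz": [0,0,0.03],"twist": [0,0,0]},{"xyz": [0,0.01,0.045],"twist": [0,0,0]},{"xyz": [0.005,0.03,0.05],"twist": [0,0,0]},{"xyz": [0.01,0.06,0.05],"twist": [0,0,0]},{"xyz": [0.014,0.09,0.05],"twist": [0,0,0]},{"xyz": [0.018,0.12,0.05],"twist": [0,0,0]},{"xyz": [0.022,0.15,0.05],"twist": [0,0,0]},{"xyz": [0.026,0.18,0.05],"twist": [0,0,0]},{"xyz": [0.03,0.21,0.05],"twist": [0,0,0]},{"xyz": [0.033,0.235,0.05],"twist": [0,0,0]},{"xyz": [0.036,0.25,0.05],"twist": [0,0,0]}])

```text
time: 4.63
tool_pos: [0.5896, 0.315, 0.1549]
ee_rot: [-1.57, -0.0, 0.679]
wrist_force: [0.2, 0.1, -1.5]
width: 0.0137
```

Request:
step_arm(commands=[{"xyz": [0,0.006,0],"twist": [0,0,0]},{"xyz": [0,0.008,0],"twist": [0,0,0]},{"xyz": [0,0.008,0],"twist": [0,0,0]},{"xyz": [0,0.008,-0.012],"twist": [0,0,0]},{"xyz": [0,0.008,-0.024],"twist": [0,0,0]},{"xyz": [0,0.008,-0.036],"twist": [0,0,0]},{"xyz": [0,0.008,-0.045],"twist": [0,0,0]},{"xyz": [0,0.008,-0.05],"twist": [0,0,0]},{"xyz": [0,0.008,-0.05],"twist": [0,0,0]},{"xyz": [0,0.008,-0.05],"twist": [0,0,0]}])

```text
time: 5.47
tool_pos: [0.59, 0.3197, 0.1043]
ee_rot: [-1.57, 0.001, 0.676]
wrist_force: [0.2, 1.0, -1.2]
width: 0.0138
```

```bash
cat > look.py <<'E'
import sys
from h import *
from bench import robot
t=sys.argv[1]
o=robot.get_obs();print(o['tool_pos'],o['ee_rot'],o['time'],o['width'])
snap("scene","s"+t);snap("side","d"+t)
a=cv2.imread(f"pics/s{t}.png");b=cv2.imread(f"pics/d{t}.png")
A=[int(v) for v in sys.argv[2].split(',')];B=[int(v) for v in sys.argv[3].split(',')]
f=lambda i,c: cv2.resize(i[c[1]:c[3],c[0]:c[2]],(int(560*(c[2]-c[0])/(c[3]-c[1])),560),interpolation=cv2.INTER_CUBIC)
c=np.hstack([f(a,A),f(b,B)]);s=min(1,790/c.shape[1]);cv2.imwrite(f"pics/c{t}.png",cv2.resize(c,None,fx=s,fy=s))
E
python3 look.py 3 350,130,500,300 80,60,230,230
```

```text
[0.59000522 0.31965968 0.10425489] [-1.57049817e+00  1.00171981e-03  6.75810869e-01] 5.4667 0.01378228274657333
```

View pics/c3.png

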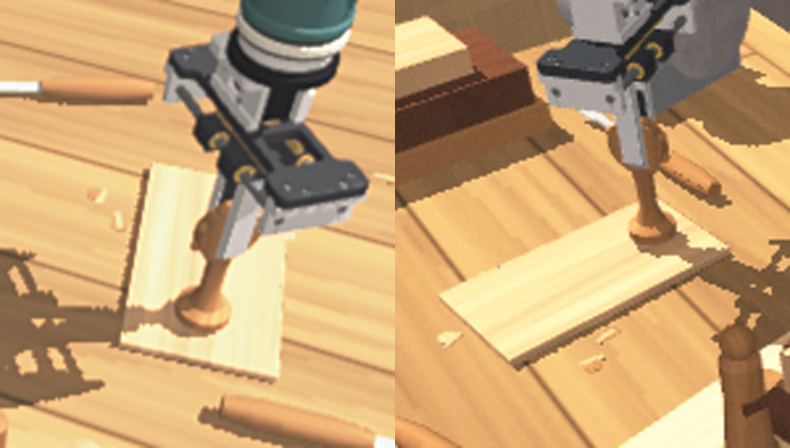

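Request:
step_arm(commands=[{"xyz": [0,0,-0.002],"twist": [0,0,0]},{"xyz": [0,0,-0.004],"twist": [0,0,0]},{"xyz": [0,0,-0.006],"twist": [0,0,0]},{"xyz": [0,0,-0.007],"twist": [0,0,0]},{"xyz": [0,0,-0.007],"twist": [0,0,0]},{"xyz": [0,0,-0.007],"twist": [0,0,0]}])

```text
time: 6.07
tool_pos: [0.5901, 0.32, 0.0978]
ee_rot: [-1.571, 0.0, 0.676]
wrist_force: [0.6, 0.2, -1.9]
width: 0.0138
```

Request:
step_arm(commands=[{"xyz": [0,0,-0.001],"twist": [0,0,0]},{"xyz": [0,0,-0.001],"twist": [0,0,0]},{"xyz": [0,0,-0.001],"twist": [0,0,0]}])

```text
time: 6.32
tool_pos: [0.5902, 0.32, 0.097]
ee_rot: [-1.571, -0.0, 0.676]
wrist_force: [-0.2, -0.1, -1.8]
width: 0.0137
```

Run:
```python
from h import *
for t in ("s3","d3"):
    z=load(t);W=pts(z);m=(np.hypot(W[...,0]-.59,W[...,1]-.32)<.03)&(W[...,2]<.03)
    q=W[m];p=z['p'][m].astype(int);w=p[:,2]<110
    print(t,np.percentile(q[w,2],[2,10,50,90,98]),np.median(q[~w,2]))
```

```text
s3 [-0.75351678  0.00780792  0.0124954   0.0280249   0.02971204] 0.010797285066508623
d3 [0.00731956 0.00812493 0.018659   0.02862135 0.02968412] 0.010037132640053688
```

Request:
step_arm(commands=[{"xyz": [0,0,-0.001],"twist": [0,0,0]},{"xyz": [0,0,-0.001],"twist": [0,0,0]},{"xyz": [0,0,-0.001],"twist": [0,0,0]}])

```text
time: 6.57
tool_pos: [0.5903, 0.32, 0.0969]
ee_rot: [-1.571, -0.001, 0.676]
wrist_force: [-1.3, -1.7, 2.7]
width: 0.0139
```

Request:
step_arm(commands=[{"xyz": [0,0,0],"twist": [0,0,0]},{"xyz": [0,0,0],"twist": [0,0,0]},{"xyz": [0,0,0],"twist": [0,0,0]},{"xyz": [0,0,0],"twist": [0,0,0]},{"xyz": [0,0,0],"twist": [0,0,0]},{"xyz": [0,0,0],"twist": [0,0,0]},{"xyz": [0,0,0.01],"twist": [0,0,0]},{"xyz": [0,0,0.03],"twist": [0,0,0]},{"xyz": [0,0,0.06],"twist": [0,0,0]},{"xyz": [0,0,0.09],"twist": [0,0,0]},{"xyz": [0,0,0.12],"twist": [0,0,0]},{"xyz": [0,-0.02,0.14],"twist": [0,0,0]}], fingers=92)

```text
time: 7.57
tool_pos: [0.5904, 0.3029, 0.2403]
ee_rot: [-1.571, -0.006, 0.68]
wrist_force: [0.3, 0.4, 0.3]
width: 0.0604
```

Request:
step_arm(commands=[{"xyz": [-0.01,-0.03,0],"twist": [0,0,4]},{"xyz": [-0.02,-0.065,0],"twist": [0,0,8]},{"xyz": [-0.03,-0.1,0],"twist": [0,0,12]},{"xyz": [-0.04,-0.14,0],"twist": [0,0,18]},{"xyz": [-0.05,-0.18,0],"twist": [0,0,24]},{"xyz": [-0.06,-0.22,0],"twist": [0,0,30]},{"xyz": [-0.07,-0.25,0],"twist": [0,0,33]},{"xyz": [-0.08,-0.28,0],"twist": [0,0,33]},{"xyz": [-0.084,-0.295,0],"twist": [0,0,33]},{"xyz": [-0.0845,-0.302,0],"twist": [0,0,33]},{"xyz": [-0.0845,-0.302,0],"twist": [0,0,33]},{"xyz": [-0.0845,-0.302,0],"twist": [0,0,33]}])

```text
time: 8.57
tool_pos: [0.506, -0.0016, 0.2364]
ee_rot: [-1.571, -0.001, 1.252]
wrist_force: [-0.0, -0.4, -0.6]
width: 0.0603
```

```bash
python3 look.py 4 250,60,480,300 80,60,305,280
python3 - <<'E'
from h import *
from meas import circ
for t in ("s4","d4"):
    z=load(t);W=pts(z);X,Y,Z=W[...,0],W[...,1],W[...,2];p=z['p'].astype(int)
    m=(Z>.094)&(Z<.120)&(np.hypot(X-.506,Y+.002)<.03)&(p[...,0]>p[...,2]+35)
    print(t,m.sum(),*circ(W[m][:,:2],.016,(.506,-.002)))
E
```

```text
[ 0.50604758 -0.00161054  0.23644718] [-1.57149620e+00 -9.88393889e-04  1.25193271e+00] 8.5667 0.06027925013864755
s4 113 [ 0.50642462 -0.00273806] 0.0008362310736340153
d4 169 [ 0.50575464 -0.00163007] 0.000523132468995418
```

View pics/c4.png

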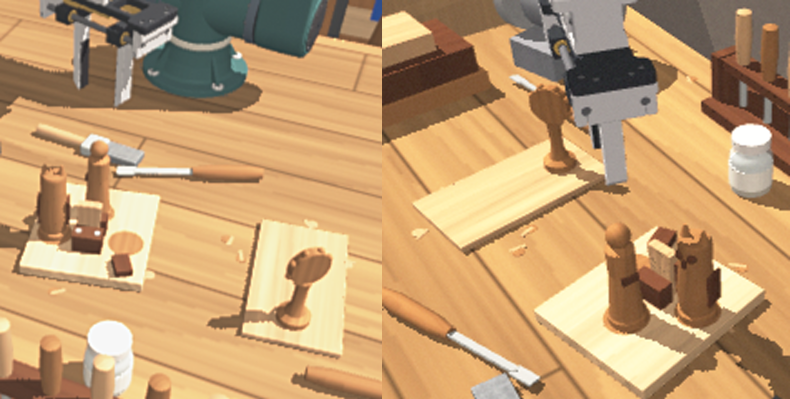

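Request:
step_arm(commands=[{"xyz": [0,0,-0.02],"twist": [0,0,0]},{"xyz": [0,0,-0.045],"twist": [0,0,0]},{"xyz": [0,0,-0.07],"twist": [0,0,0]},{"xyz": [0,0,-0.09],"twist": [0,0,0]},{"xyz": [0,0,-0.11],"twist": [0,0,0]},{"xyz": [0,0,-0.125],"twist": [0,0,0]},{"xyz": [0,0,-0.135],"twist": [0,0,0]},{"xyz": [0,0,-0.1405],"twist": [0,0,0]},{"xyz": [0,0,-0.1405],"twist": [0,0,0]},{"xyz": [0,0,-0.1405],"twist": [0,0,0]}])

```text
time: 9.5
tool_pos: [0.5062, -0.0016, 0.096]
ee_rot: [-1.572, -0.0, 1.253]
wrist_force: [-0.2, -0.4, 1.4]
width: 0.0597
```

Request:
step_arm(commands=[{"xyz": [0,0,0],"twist": [0,0,0]},{"xyz": [0,0,0],"twist": [0,0,0]},{"xyz": [0,0,0],"twist": [0,0,0]},{"xyz": [0,0,0],"twist": [0,0,0]},{"xyz": [0,0,0],"twist": [0,0,0]},{"xyz": [0,0,0],"twist": [0,0,0]},{"xyz": [0,0,0],"twist": [0,0,0]},{"xyz": [0,0,0],"twist": [0,0,0]}], fingers=255)

```text
time: 10.17
tool_pos: [0.5061, -0.0019, 0.0959]
ee_rot: [-1.572, -0.001, 1.252]
wrist_force: [0.6, 0.6, 1.5]
width: 0.0312
```

Request:
step_arm(commands=[{"xyz": [0,0,0.01],"twist": [0,0,0]},{"xyz": [0,0,0.03],"twist": [0,0,0]},{"xyz": [-0.002,0.01,0.045],"twist": [0,0,0]},{"xyz": [-0.008,0.04,0.05],"twist": [0,0,0]},{"xyz": [-0.015,0.075,0.05],"twist": [0,0,0]},{"xyz": [-0.022,0.11,0.05],"twist": [0,0,0]},{"xyz": [-0.03,0.145,0.05],"twist": [0,0,0]},{"xyz": [-0.037,0.18,0.05],"twist": [0,0,0]},{"xyz": [-0.044,0.215,0.05],"twist": [0,0,0]},{"xyz": [-0.051,0.245,0.05],"twist": [0,0,0]},{"xyz": [-0.058,0.275,0.05],"twist": [0,0,0]},{"xyz": [-0.063,0.295,0.05],"twist": [0,0,0]}])

```text
time: 11.17
tool_pos: [0.4415, 0.2953, 0.1455]
ee_rot: [-1.57, 0.0, 1.254]
wrist_force: [1.0, 0.4, -0.6]
width: 0.0314
```

Request:
step_arm(commands=[{"xyz": [-0.002,0.008,0],"twist": [0,0,0]},{"xyz": [-0.002,0.008,0],"twist": [0,0,0]},{"xyz": [-0.002,0.008,0],"twist": [0,0,0]},{"xyz": [-0.002,0.008,-0.015],"twist": [0,0,0]},{"xyz": [-0.002,0.008,-0.03],"twist": [0,0,0]},{"xyz": [-0.002,0.008,-0.042],"twist": [0,0,0]},{"xyz": [-0.002,0.008,-0.05],"twist": [0,0,0]},{"xyz": [-0.002,0.008,-0.054],"twist": [0,0,0]},{"xyz": [-0.002,0.008,-0.054],"twist": [0,0,0]},{"xyz": [-0.002,0.008,-0.054],"twist": [0,0,0]}])

```text
time: 12.0
tool_pos: [0.441, 0.3007, 0.0917]
ee_rot: [-1.571, -0.0, 1.252]
wrist_force: [0.3, -0.4, -1.6]
width: 0.031
```

Request:
step_arm(commands=[{"xyz": [0,0,-0.001],"twist": [0,0,0]},{"xyz": [0,0,-0.002],"twist": [0,0,0]},{"xyz": [0,0,-0.003],"twist": [0,0,0]},{"xyz": [0,0,-0.003],"twist": [0,0,0]},{"xyz": [0,0,-0.003],"twist": [0,0,0]}])

```text
time: 12.42
tool_pos: [0.4407, 0.3011, 0.0886]
ee_rot: [-1.571, -0.0, 1.252]
wrist_force: [-0.3, -0.1, -0.6]
width: 0.0308
```

Request:
step_arm(commands=[{"xyz": [0,0,-0.001],"twist": [0,0,0]},{"xyz": [0,0,-0.001],"twist": [0,0,0]},{"xyz": [0,0,-0.001],"twist": [0,0,0]}])

```text
time: 12.67
tool_pos: [0.4409, 0.3012, 0.088]
ee_rot: [-1.571, -0.001, 1.252]
wrist_force: [0.0, -0.3, 1.0]
width: 0.0313
```

Request:
step_arm(commands=[{"xyz": [0,0,-0.0005],"twist": [0,0,0]},{"xyz": [0,0,-0.0005],"twist": [0,0,0]},{"xyz": [0,0,-0.0005],"twist": [0,0,0]}])

```text
time: 12.92
tool_pos: [0.4411, 0.3012, 0.0879]
ee_rot: [-1.572, -0.001, 1.252]
wrist_force: [-0.3, 0.4, 5.7]
width: 0.0309
```

Request:
step_arm(commands=[{"xyz": [0,0,0],"twist": [0,0,0]},{"xyz": [0,0,0],"twist": [0,0,0]},{"xyz": [0,0,0],"twist": [0,0,0]},{"xyz": [0,0,0],"twist": [0,0,0]},{"xyz": [0,0,0],"twist": [0,0,0]},{"xyz": [0,0,0],"twist": [0,0,0]},{"xyz": [0,0,0.01],"twist": [0,0,0]},{"xyz": [0,0,0.03],"twist": [0,0,0]},{"xyz": [0,0,0.06],"twist": [0,0,0]},{"xyz": [0,0,0.09],"twist": [0,0,0]},{"xyz": [0,0,0.12],"twist": [0,0,0]},{"xyz": [0,0,0.15],"twist": [0,0,0]}], fingers=92)

```text
time: 13.92
tool_pos: [0.4405, 0.3009, 0.2393]
ee_rot: [-1.571, -0.001, 1.252]
wrist_force: [-0.5, 0.7, -0.6]
width: 0.0601
```

Request:
step_arm(commands=[{"xyz": [0.01,-0.03,0],"twist": [0,0,0]},{"xyz": [0.025,-0.065,0],"twist": [0,0,0]},{"xyz": [0.038,-0.1,0],"twist": [0,0,0]},{"xyz": [0.052,-0.135,0],"twist": [0,0,0]},{"xyz": [0.066,-0.17,0],"twist": [0,0,0]},{"xyz": [0.08,-0.205,0],"twist": [0,0,0]},{"xyz": [0.093,-0.24,0],"twist": [0,0,0]},{"xyz": [0.106,-0.275,0],"twist": [0,0,0]},{"xyz": [0.118,-0.308,0],"twist": [0,0,0]},{"xyz": [0.128,-0.332,0],"twist": [0,0,0]},{"xyz": [0.132,-0.3445,0],"twist": [0,0,0]},{"xyz": [0.132,-0.3445,0],"twist": [0,0,0]}], fingers=76)

```text
time: 14.92
tool_pos: [0.5732, -0.0459, 0.237]
ee_rot: [-1.571, 0.0, 1.248]
wrist_force: [0.5, 0.5, 0.0]
width: 0.0656
```

```bash
python3 look.py 5 250,60,480,300 80,60,305,280
python3 - <<'E'
from h import *
from meas import circ
for t in ("s5","d5"):
    z=load(t);W=pts(z);X,Y,Z=W[...,0],W[...,1],W[...,2];p=z['p'].astype(int)
    for c,r,zo in (((.573,-.0435),.019,.018),((.441,.301),.016,.010)):
        m=(Z>zo+.076)&(Z<zo+.102)&(np.hypot(X-c[0],Y-c[1])<.03)&(p[...,0]>p[...,2]+35)
        print(t,m.sum(),*circ(W[m][:,:2],r,c))
E
```

```text
[ 0.57315653 -0.04589151  0.2369535 ] [-1.57074481e+00  3.72021420e-04  1.24837979e+00] 14.9167 0.06561908107853849
s5 135 [ 0.57347755 -0.04418665] 0.0007386374976882104
s5 127 [0.44118868 0.30063861] 0.0008492054532372277
d5 198 [ 0.57198349 -0.04317917] 0.000840112498549702
d5 148 [0.44014039 0.30107028] 0.0007824226672277371
```

View pics/c5.png

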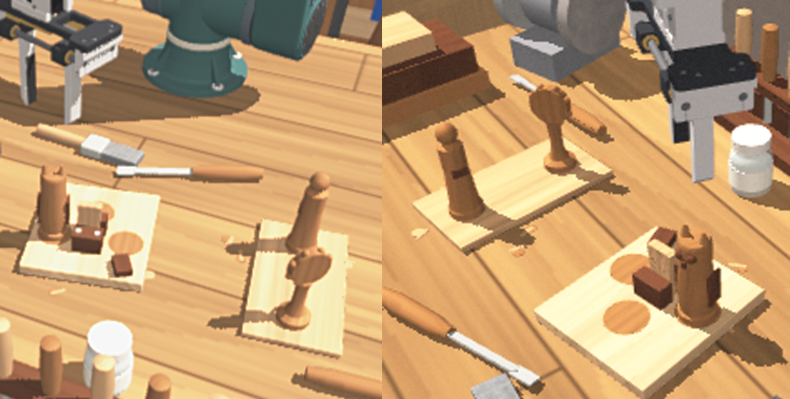

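Request:
step_arm(commands=[{"xyz": [-0.0005,0.0015,-0.02],"twist": [0,0,0]},{"xyz": [-0.0005,0.0015,-0.045],"twist": [0,0,0]},{"xyz": [-0.0005,0.0015,-0.07],"twist": [0,0,0]},{"xyz": [-0.0005,0.0015,-0.09],"twist": [0,0,0]},{"xyz": [-0.0005,0.0015,-0.108],"twist": [0,0,0]},{"xyz": [-0.0005,0.0015,-0.122],"twist": [0,0,0]},{"xyz": [-0.0005,0.0015,-0.133],"twist": [0,0,0]},{"xyz": [-0.0005,0.0015,-0.138],"twist": [0,0,0]},{"xyz": [-0.0005,0.0015,-0.138],"twist": [0,0,0]},{"xyz": [-0.0005,0.0015,-0.138],"twist": [0,0,0]}])

```text
time: 15.85
tool_pos: [0.5725, -0.0413, 0.0997]
ee_rot: [-1.572, -0.0, 1.253]
wrist_force: [0.3, -0.4, 0.3]
width: 0.0658
```

Request:
step_arm(commands=[{"xyz": [0,0,0],"twist": [0,0,0]},{"xyz": [0,0,0],"twist": [0,0,0]},{"xyz": [0,0,0],"twist": [0,0,0]},{"xyz": [0,0,0],"twist": [0,0,0]},{"xyz": [0,0,0],"twist": [0,0,0]},{"xyz": [0,0,0],"twist": [0,0,0]},{"xyz": [0,0,0],"twist": [0,0,0]},{"xyz": [0,0,0],"twist": [0,0,0]}], fingers=255)

```text
time: 16.52
tool_pos: [0.5724, -0.0422, 0.0994]
ee_rot: [-1.572, -0.0, 1.252]
wrist_force: [0.1, 0.2, 2.9]
width: 0.037
```

Request:
step_arm(commands=[{"xyz": [0,0,0.01],"twist": [0,0,0]},{"xyz": [0,0,0.03],"twist": [0,0,0]},{"xyz": [0,0,0.055],"twist": [0,0,0]},{"xyz": [0,0,0.08],"twist": [0,0,0]},{"xyz": [-0.001,0.008,0.095],"twist": [0,0,0]},{"xyz": [-0.004,0.03,0.1],"twist": [0,0,0]},{"xyz": [-0.01,0.06,0.1],"twist": [0,0,0]},{"xyz": [-0.015,0.095,0.1],"twist": [0,0,0]},{"xyz": [-0.02,0.13,0.1],"twist": [0,0,0]},{"xyz": [-0.026,0.165,0.1],"twist": [0,0,0]},{"xyz": [-0.032,0.2,0.1],"twist": [0,0,0]},{"xyz": [-0.038,0.23,0.1],"twist": [0,0,0]}])

```text
time: 17.52
tool_pos: [0.5332, 0.1902, 0.1989]
ee_rot: [-1.57, -0.0, 1.253]
wrist_force: [-0.3, -0.0, -1.5]
width: 0.0371
```

Request:
step_arm(commands=[{"xyz": [-0.005,0.03,0],"twist": [0,0,0]},{"xyz": [-0.01,0.06,0],"twist": [0,0,0]},{"xyz": [-0.014,0.09,0],"twist": [0,0,0]},{"xyz": [-0.018,0.112,0],"twist": [0,0,0]},{"xyz": [-0.019,0.123,0],"twist": [0,0,0]},{"xyz": [-0.019,0.123,0],"twist": [0,0,0]},{"xyz": [-0.019,0.123,0],"twist": [0,0,0]}])

```text
time: 18.1
tool_pos: [0.5152, 0.3105, 0.1986]
ee_rot: [-1.571, 0.001, 1.253]
wrist_force: [0.4, -0.1, -1.5]
width: 0.0371
```

```bash
python3 look.py 6 350,60,520,300 80,20,250,230
```

```text
[0.51517262 0.31052819 0.19862663] [-1.57074863e+00  1.44522376e-03  1.25262423e+00] 18.1 0.037115069181977954
```

View pics/c6.png

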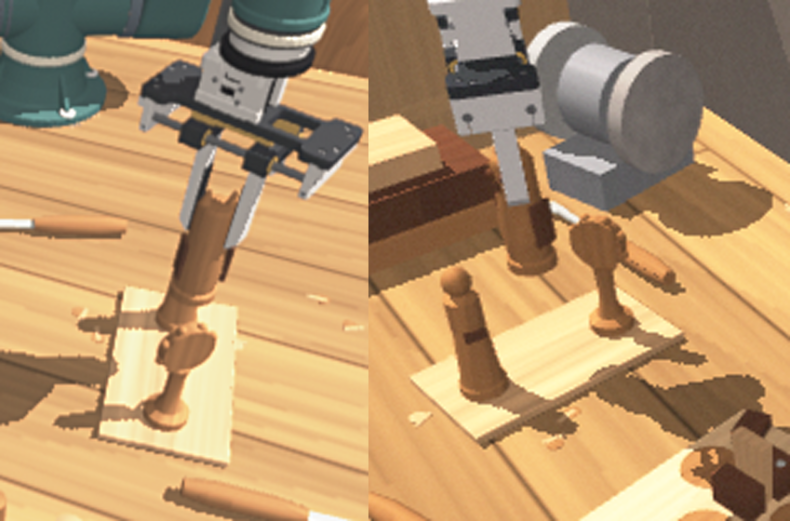

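Request:
step_arm(commands=[{"xyz": [0,0,-0.02],"twist": [0,0,0]},{"xyz": [0,0,-0.04],"twist": [0,0,0]},{"xyz": [0,0,-0.06],"twist": [0,0,0]},{"xyz": [0,0,-0.078],"twist": [0,0,0]},{"xyz": [0,0,-0.09],"twist": [0,0,0]},{"xyz": [0,0,-0.098],"twist": [0,0,0]},{"xyz": [0,0,-0.103],"twist": [0,0,0]},{"xyz": [0,0,-0.105],"twist": [0,0,0]},{"xyz": [0,0,-0.105],"twist": [0,0,0]},{"xyz": [0,0,-0.105],"twist": [0,0,0]}])

```text
time: 19.03
tool_pos: [0.5159, 0.3112, 0.0951]
ee_rot: [-1.572, -0.001, 1.252]
wrist_force: [-0.8, -0.1, -1.7]
width: 0.0373
```

Request:
step_arm(commands=[{"xyz": [0,0,-0.001],"twist": [0,0,0]},{"xyz": [0,0,-0.001],"twist": [0,0,0]},{"xyz": [0,0,-0.001],"twist": [0,0,0]}])

```text
time: 19.28
tool_pos: [0.5154, 0.3112, 0.0935]
ee_rot: [-1.572, -0.001, 1.252]
wrist_force: [-0.1, -0.1, -1.7]
width: 0.0374
```

Request:
step_arm(commands=[{"xyz": [0,0,-0.001],"twist": [0,0,0]},{"xyz": [0,0,-0.0015],"twist": [0,0,0]},{"xyz": [0,0,-0.0015],"twist": [0,0,0]},{"xyz": [0,0,-0.0015],"twist": [0,0,0]}])

```text
time: 19.62
tool_pos: [0.5152, 0.311, 0.0914]
ee_rot: [-1.571, -0.0, 1.252]
wrist_force: [-0.6, 0.4, -0.9]
width: 0.0373
```

Request:
step_arm(commands=[{"xyz": [0,0,-0.0007],"twist": [0,0,0]},{"xyz": [0,0,-0.0007],"twist": [0,0,0]},{"xyz": [0,0,-0.0007],"twist": [0,0,0]}])

```text
time: 19.87
tool_pos: [0.5153, 0.311, 0.0914]
ee_rot: [-1.571, -0.0, 1.252]
wrist_force: [-2.0, -0.5, 2.0]
width: 0.0375
```

Request:
step_arm(commands=[{"xyz": [0,0,0],"twist": [0,0,0]},{"xyz": [0,0,0],"twist": [0,0,0]},{"xyz": [0,0,0],"twist": [0,0,0]},{"xyz": [0,0,0],"twist": [0,0,0]},{"xyz": [0,0,0],"twist": [0,0,0]},{"xyz": [0,0,0],"twist": [0,0,0]},{"xyz": [0,0,0.01],"twist": [0,0,0]},{"xyz": [0,0,0.03],"twist": [0,0,0]},{"xyz": [0,0,0.06],"twist": [0,0,0]},{"xyz": [0,0,0.09],"twist": [0,0,0]},{"xyz": [0,-0.02,0.11],"twist": [0,0,0]},{"xyz": [0,-0.05,0.12],"twist": [0,0,0]}], fingers=76)

```text
time: 20.87
tool_pos: [0.5164, 0.2629, 0.2157]
ee_rot: [-1.576, -0.006, 1.256]
wrist_force: [0.4, -1.2, -0.2]
width: 0.0661
```

```bash
python3 look.py 7 240,60,500,300 80,20,310,280
python3 - <<'E'
from h import *
from meas import circ
for t in ("s7","d7"):
    z=load(t);W=pts(z);X,Y,Z=W[...,0],W[...,1],W[...,2];p=z['p'].astype(int)
    near=(np.hypot(X-.564,Y-.011)<.03)
    m=near&(Z>.0815)&(Z<.087); q=W[m]; r=cv2.minAreaRect((q[:,:2]*1000).astype(np.float32)); print(t,'wtop',m.sum(),r,q[:,2].mean())
    m=near&(Z>.054)&(Z<.08); q=W[m]; r=cv2.minAreaRect((q[:,:2]*1000).astype(np.float32)); print(t,'wside',m.sum(),r)
    for nm,c in (('mrob',(.5056,-.002)),('msun',(.5528,.0635)),('mowl',(.5756,-.0421))):
        P=[c]; m=(np.hypot(X-c[0],Y-c[1])<.034)&(Z<.022)&(Z>.014)&(p[...,2]<110)&(p[...,0]>120)
        q=W[m][:,:2]; (cc,rr)=cv2.minEnclosingCircle((q*1000).astype(np.float32)); print(t,nm,m.sum(),np.round(cc,1),round(rr,1),q.mean(0).round(4))
    m=(X>.40)&(X<.68)&(Y>-.12)&(Y<.14)&(Z>.014)&(Z<.022)
    print(t,cv2.minAreaRect((W[m][:,:2]*1000).astype(np.float32)))
E
```

```text
[0.51635964 0.26291823 0.21566612] [-1.5760204  -0.00559104  1.25574913] 20.8667 0.06611415814808762
s7 wtop 55 ((566.2463989257812, 9.135563850402832), (16.867399215698242, 33.761390686035156), 4.936220645904541) 0.08348309413663042
s7 wside 124 ((568.7135009765625, 11.158267974853516), (12.212336540222168, 36.04581832885742), 24.506044387817383)
s7 mrob 7 [494.   14.2] 12.6 [0.4989 0.0101]
s7 msun 133 [555.2  60.1] 31.0 [0.5631 0.0615]
s7 mowl 266 [573.4 -43.7] 33.1 [ 0.5768 -0.0425]
s7 ((543.2623291015625, 6.193840026855469), (204.1535186767578, 180.12156677246094), 12.209402084350586)
d7 wtop 76 ((563.2477416992188, 8.984840393066406), (13.205151557922363, 36.581111907958984), 16.5455379486084) 0.08372112512075011
d7 wside 142 ((558.589111328125, 6.905784606933594), (12.310037612915039, 37.741886138916016), 28.888431549072266)
d7 mrob 362 [507.2  -0.6] 30.0 [ 0.504  -0.0017]
d7 msun 237 [554.8  65.4] 30.8 [0.5501 0.0706]
d7 mowl 500 [575.6 -42.1] 33.9 [ 0.5762 -0.0423]
d7 ((540.9223022460938, 6.024505615234375), (202.44491577148438, 183.6620635986328), 12.128183364868164)
```

View pics/c7.png

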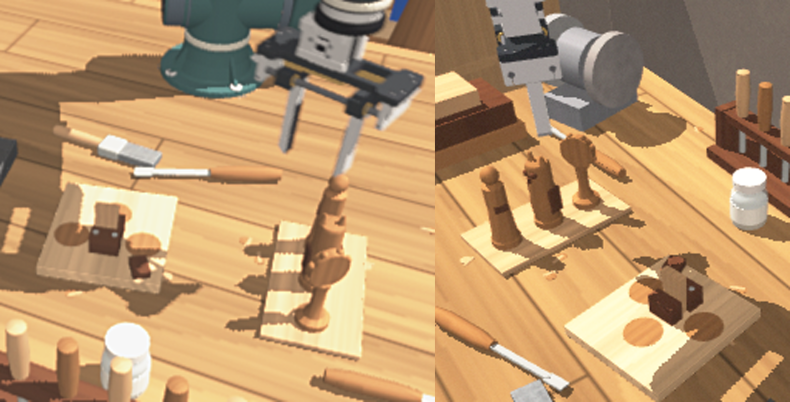

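Request:
step_arm(commands=[{"xyz": [0.005,-0.03,0],"twist": [0,0,-6]},{"xyz": [0.012,-0.06,0],"twist": [0,0,-12]},{"xyz": [0.018,-0.09,0],"twist": [0,0,-18]},{"xyz": [0.025,-0.12,0],"twist": [0,0,-24]},{"xyz": [0.031,-0.15,0],"twist": [0,0,-30]},{"xyz": [0.037,-0.18,0],"twist": [0,0,-36]},{"xyz": [0.042,-0.21,0],"twist": [0,0,-42]},{"xyz": [0.046,-0.235,-0.01],"twist": [0,0,-48]},{"xyz": [0.048,-0.2515,-0.02],"twist": [0,0,-54]},{"xyz": [0.048,-0.2515,-0.04],"twist": [0,0,-59.5]},{"xyz": [0.048,-0.2515,-0.06],"twist": [0,0,-59.5]},{"xyz": [0.048,-0.2515,-0.06],"twist": [0,0,-59.5]}], fingers=136)

```text
time: 21.97
tool_pos: [0.5605, 0.0097, 0.1457]
ee_rot: [-1.568, 0.009, 0.213]
wrist_force: [-0.5, 0.2, -0.2]
width: 0.0435
```

```bash
python3 look.py 8 250,80,370,240 155,110,305,280
```

```text
[0.56053509 0.00965355 0.14571809] [-1.5676151   0.00863658  0.21293046] 21.9667 0.043458051545130466
```

View pics/c8.png

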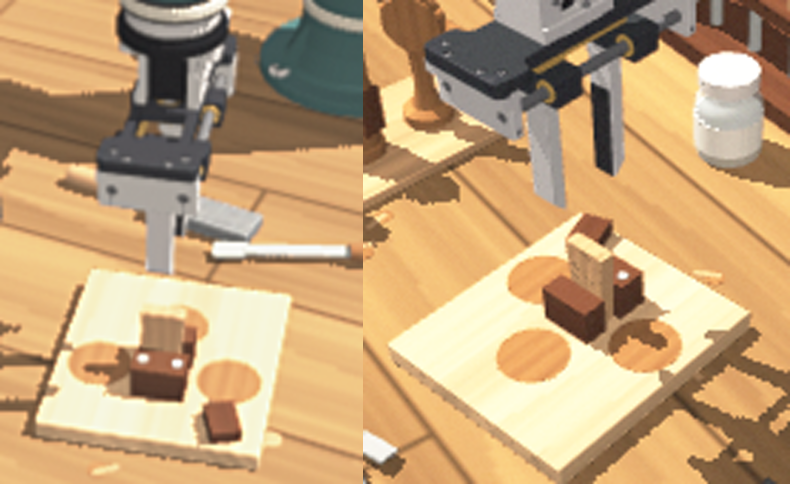

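Run:
```python
from h import *
from scipy.optimize import least_squares
from bench import robot
for t in ("s8","d8"):
    z=load(t);W=pts(z);X,Y,Z=W[...,0],W[...,1],W[...,2];p=z['p'].astype(int)
    for nm,c in (('mrob',(.5056,-.002)),('msun',(.5528,.0635)),('mowl',(.5756,-.0421))):
        if t=='s8' and nm=='mrob': continue
        m=(np.hypot(X-c[0],Y-c[1])<.036)&(Z<.0215)&(Z>.0145)
        bright=m&(p[...,2]>115)&(p[...,0]>200)
        dark=m&~bright&(p[...,0]>p[...,2]+60)
        # boundary pixels: dark adjacent to bright
        b=dark&(cv2.dilate(bright.astype(np.uint8),np.ones((3,3)))>0)
        v,u=np.nonzero(b)
        P=np.array([plane(z,a,e,.018)[:2] for a,e in zip(u,v)])
        f=lambda s: np.hypot(P[:,0]-s[0],P[:,1]-s[1])-.0265
        s=least_squares(f,c,loss='soft_l1',f_scale=.001)
        print(t,nm,len(u),s.x.round(4),np.median(abs(f(s.x))).round(4))
o=robot.get_obs();print(o['tool_pos'],o['ee_rot'])
```

```text
s8 msun 111 [0.5607 0.066 ] 0.0064
s8 mowl 95 [ 0.5762 -0.0309] 0.0054
d8 mrob 89 [ 0.5051 -0.001 ] 0.002
d8 msun 47 [0.5527 0.062 ] 0.0011
d8 mowl 83 [ 0.574 -0.04 ] 0.002
[0.56265391 0.00992697 0.15000912] [-1.56981409  0.00210598  0.21415045]
```

Request:
step_arm(commands=[{"xyz": [0.001,0,-0.015],"twist": [0,0,0]},{"xyz": [0.001,0,-0.03],"twist": [0,0,0]},{"xyz": [0.001,0,-0.045],"twist": [0,0,0]},{"xyz": [0.001,0,-0.055],"twist": [0,0,0]},{"xyz": [0.001,0,-0.055],"twist": [0,0,0]},{"xyz": [0.001,0,-0.055],"twist": [0,0,0]}])

```text
time: 22.57
tool_pos: [0.5645, 0.0098, 0.0965]
ee_rot: [-1.571, -0.001, 0.214]
wrist_force: [0.2, 0.3, -0.2]
width: 0.0437
```

Request:
step_arm(commands=[{"xyz": [0,0,-0.012],"twist": [0,0,0]},{"xyz": [0,0,-0.024],"twist": [0,0,0]},{"xyz": [0,0,-0.032],"twist": [0,0,0]},{"xyz": [0,0,-0.0345],"twist": [0,0,0]},{"xyz": [0,0,-0.0345],"twist": [0,0,0]},{"xyz": [0,0,-0.0345],"twist": [0,0,0]}])

```text
time: 23.07
tool_pos: [0.5641, 0.0094, 0.061]
ee_rot: [-1.571, 0.0, 0.214]
wrist_force: [-0.7, -0.4, -0.6]
width: 0.0442
```

Request:
step_arm(commands=[{"xyz": [0,0,0],"twist": [0,0,0]},{"xyz": [0,0,0],"twist": [0,0,0]},{"xyz": [0,0,0],"twist": [0,0,0]},{"xyz": [0,0,0],"twist": [0,0,0]},{"xyz": [0,0,0],"twist": [0,0,0]},{"xyz": [0,0,0],"twist": [0,0,0]},{"xyz": [0,0,0],"twist": [0,0,0]},{"xyz": [0,0,0],"twist": [0,0,0]}], fingers=255)

```text
time: 23.73
tool_pos: [0.5643, 0.0095, 0.0615]
ee_rot: [-1.571, -0.0, 0.214]
wrist_force: [-0.6, -0.6, 1.1]
width: 0.0119
```

Request:
step_arm(commands=[{"xyz": [0,0,0.006],"twist": [0,0,0]},{"xyz": [0,0,0.014],"twist": [0,0,0]},{"xyz": [0,0,0.024],"twist": [0,0,0]},{"xyz": [0,0,0.036],"twist": [0,0,0]},{"xyz": [0,0,0.05],"twist": [0,0,0]},{"xyz": [0,0,0.065],"twist": [0,0,0]},{"xyz": [0,0,0.08],"twist": [0,0,0]},{"xyz": [0,0,0.09],"twist": [0,0,0]},{"xyz": [-0.002,-0.01,0.095],"twist": [0,0,0]},{"xyz": [-0.007,-0.03,0.095],"twist": [0,0,0]},{"xyz": [-0.014,-0.06,0.095],"twist": [0,0,0]},{"xyz": [-0.022,-0.095,0.095],"twist": [0,0,0]}])

```text
time: 24.73
tool_pos: [0.5418, -0.086, 0.1564]
ee_rot: [-1.571, -0.0, 0.216]
wrist_force: [0.5, -1.7, -1.7]
width: 0.0118
```

Request:
step_arm(commands=[{"xyz": [-0.008,-0.035,0],"twist": [0,0,0]},{"xyz": [-0.016,-0.07,0],"twist": [0,0,0]},{"xyz": [-0.025,-0.105,0],"twist": [0,0,0]},{"xyz": [-0.033,-0.14,0],"twist": [0,0,0]},{"xyz": [-0.039,-0.165,0],"twist": [0,0,0]},{"xyz": [-0.043,-0.182,0],"twist": [0,0,0]},{"xyz": [-0.044,-0.187,0],"twist": [0,0,0]},{"xyz": [-0.044,-0.187,0],"twist": [0,0,0]}])

```text
time: 25.4
tool_pos: [0.4974, -0.2739, 0.1559]
ee_rot: [-1.57, 0.001, 0.211]
wrist_force: [-0.4, 0.2, -1.1]
width: 0.012
```

```bash
python3 look.py 9 150,80,370,240 155,110,405,400
```

```text
[ 0.49735601 -0.27394284  0.15594935] [-1.57032331e+00  5.10147202e-04  2.10844320e-01] 25.4 0.011973578182757131
```

View pics/c9.png

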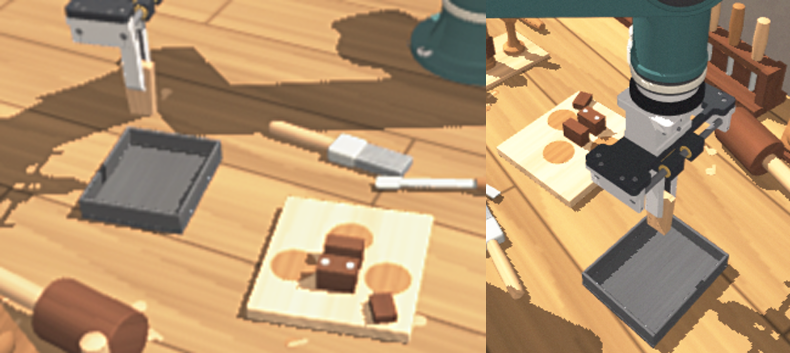

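Request:
step_arm(commands=[{"xyz": [0,0,-0.02],"twist": [0,0,0]},{"xyz": [0,0,-0.045],"twist": [0,0,0]},{"xyz": [0,0,-0.065],"twist": [0,0,0]},{"xyz": [0,0,-0.082],"twist": [0,0,0]},{"xyz": [0,0,-0.094],"twist": [0,0,0]},{"xyz": [0,0,-0.102],"twist": [0,0,0]},{"xyz": [0,0,-0.105],"twist": [0,0,0]},{"xyz": [0,0,-0.106],"twist": [0,0,0]},{"xyz": [0,0,-0.106],"twist": [0,0,0]}])

```text
time: 26.25
tool_pos: [0.4988, -0.2726, 0.051]
ee_rot: [-1.572, -0.001, 0.214]
wrist_force: [0.4, -0.5, -0.2]
width: 0.0118
```

Request:
step_arm(commands=[{"xyz": [0,0,0],"twist": [0,0,0]},{"xyz": [0,0,0],"twist": [0,0,0]},{"xyz": [0,0,0],"twist": [0,0,0]},{"xyz": [0,0,0],"twist": [0,0,0]},{"xyz": [0,0,0],"twist": [0,0,0]},{"xyz": [0,0,0.01],"twist": [0,0,0]},{"xyz": [0,0,0.03],"twist": [0,0,0]},{"xyz": [0,0,0.06],"twist": [0,0,0]},{"xyz": [0,0,0.1],"twist": [0,0,0]},{"xyz": [0,0,0.14],"twist": [0,0,0]},{"xyz": [0,0.02,0.17],"twist": [0,0,0]},{"xyz": [0,0.05,0.185],"twist": [0,0,0]}], fingers=136)

```text
time: 27.25
tool_pos: [0.4994, -0.2247, 0.2415]
ee_rot: [-1.578, -0.006, 0.21]
wrist_force: [0.3, -0.0, 0.4]
width: 0.0439
```

```bash
python3 look.py 10 150,80,500,320 80,90,405,400
```

```text
[ 0.49944641 -0.22473825  0.24150747] [-1.57764588 -0.00649771  0.20994139] 27.25 0.04386147695811461
```

View pics/c10.png

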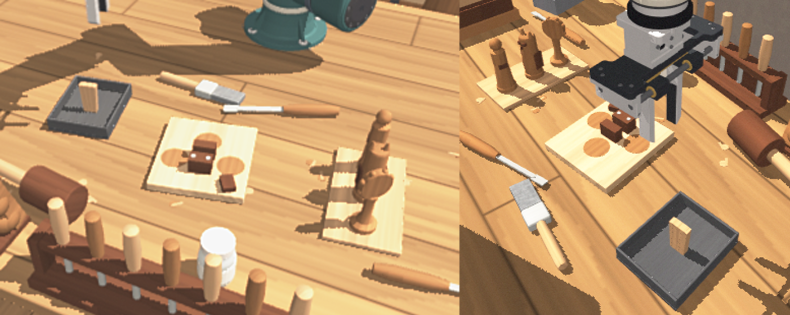

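Run:
```python
from h import *
from meas import circ
from scipy.optimize import least_squares
yaw=np.radians(12.2);O=np.array([.5642,.0107]);R2=np.array([[np.cos(yaw),-np.sin(yaw)],[np.sin(yaw),np.cos(yaw)]])
L={'sun':(0,.054),'owl':(0,-.054),'rob':(-.06,0)}
for t in ("s10","d10"):
    z=load(t);W=pts(z);X,Y,Z=W[...,0],W[...,1],W[...,2];p=z['p'].astype(float)
    ratio=p[...,2]/(p[...,0]+1)
    dm=(Z>.0145)&(Z<.0215)
    for nm in L:
        c=O+R2@np.array(L[nm])
        r=np.hypot(X-c[0],Y-c[1]); ins=dm&(r<.020); out=dm&(r>.031)&(r<.04)&(p[...,0]>150)
        a,b=np.median(ratio[ins]),np.median(ratio[out]); th=(a+b)/2
        near=dm&(r<.038)&(p[...,0]>90)
        dark=(near&(ratio<th)); bright=near&(ratio>=th)
        k3=np.ones((3,3),np.uint8)
        e1=dark&(cv2.dilate(bright.astype(np.uint8),k3)>0); e2=bright&(cv2.dilate(dark.astype(np.uint8),k3)>0)
        P=[]
        for e in (e1,e2):
            v,u=np.nonzero(e); P+=[plane(z,x,y,.018)[:2] for x,y in zip(u,v)]
        P=np.array(P); d=np.hypot(*(P-c).T); P=P[(d>.020)&(d<.034)]
        x,e=circ(P,.027,c)
        print(t,nm,round(a,2),round(b,2),len(P),'model',c.round(4),'fit',x.round(4),e.round(4))
    for nm,c,r in (('rob',(.441,.301),.016),('owl',(.5155,.311),.019)):
        m=(Z>.086)&(Z<.112)&(np.hypot(X-c[0],Y-c[1])<.03)&(p[...,0]>p[...,2]+35)
        x,e=circ(W[m][:,:2],r,c); print(t,nm,m.sum(),x.round(4),e.round(4))
    m=(Z>.09)&(Z<.126)&(np.hypot(X-.59,Y-.32)<.04);q=W[m]
    print(t,'sun',m.sum(),(q.min(0)+q.max(0))/2)
    j=(np.hypot(X-.785,Y-.128)<.05)&(Z>.02)&(Z<.09);print('jar',W[j].min(0).round(4),W[j].max(0).round(4))
for t in ("scene0","side0"):
    W=pts(load(t));X,Y,Z=W[...,0],W[...,1],W[...,2]
    j=(np.hypot(X-.785,Y-.128)<.05)&(Z>.02)&(Z<.09);print('jar0',W[j].min(0).round(4),W[j].max(0).round(4))
```

```text
s10 sun 0.48 0.87 135 model [0.5528 0.0635] fit [0.5534 0.0629] 0.0021
s10 owl 0.48 0.84 104 model [ 0.5756 -0.0421] fit [ 0.5759 -0.0423] 0.0022
s10 rob 0.48 0.84 79 model [ 0.5056 -0.002 ] fit [ 0.5055 -0.0013] 0.002
s10 rob 125 [0.4413 0.3005] 0.0008
s10 owl 147 [0.5162 0.3094] 0.0007
s10 sun 319 [0.59257063 0.32032217 0.10798734]
jar [0.757  0.0998 0.0209] [0.8125 0.1588 0.088 ]
d10 sun 0.41 0.8 125 model [0.5528 0.0635] fit [0.5515 0.0646] 0.002
d10 owl 0.42 0.76 143 model [ 0.5756 -0.0421] fit [ 0.5736 -0.0411] 0.002
d10 rob 0.42 0.78 207 model [ 0.5056 -0.002 ] fit [ 0.505  -0.0012] 0.0019
d10 rob 139 [0.44   0.3011] 0.0007
d10 owl 167 [0.5144 0.3099] 0.0011
d10 sun 285 [0.58699118 0.31717032 0.10805097]
jar [0.7553 0.104  0.0203] [0.7646 0.1152 0.0384]
jar0 [0.757  0.099  0.0201] [0.8126 0.1591 0.088 ]
jar0 [0.7504 0.0965 0.0202] [0.8083 0.1521 0.0879]
```

Request:
step_arm(commands=[{"xyz": [0,0.02,0],"twist": [0,0,4]},{"xyz": [0.002,0.055,0],"twist": [0,0,9]},{"xyz": [0.003,0.095,0],"twist": [0,0,14]},{"xyz": [0.004,0.135,0],"twist": [0,0,19]},{"xyz": [0.005,0.175,0],"twist": [0,0,24]},{"xyz": [0.006,0.215,0],"twist": [0,0,29]},{"xyz": [0.008,0.255,0],"twist": [0,0,34]},{"xyz": [0.009,0.295,0],"twist": [0,0,39]},{"xyz": [0.01,0.335,0],"twist": [0,0,44]},{"xyz": [0.012,0.375,0],"twist": [0,0,49]},{"xyz": [0.013,0.41,0],"twist": [0,0,54]},{"xyz": [0.014,0.44,0],"twist": [0,0,59.5]}], fingers=76)

```text
time: 28.35
tool_pos: [0.5117, 0.2195, 0.2345]
ee_rot: [-1.57, 0.001, 1.258]
wrist_force: [0.5, -0.2, 1.0]
width: 0.0665
```

Request:
step_arm(commands=[{"xyz": [0.001,0.03,0],"twist": [0,0,0]},{"xyz": [0.002,0.06,0],"twist": [0,0,0]},{"xyz": [0.002,0.08,0],"twist": [0,0,0]},{"xyz": [0.002,0.088,0],"twist": [0,0,0]},{"xyz": [0.002,0.088,0],"twist": [0,0,0]},{"xyz": [0.002,0.088,0],"twist": [0,0,0]},{"xyz": [0.002,0.088,0],"twist": [0,0,0]}])

```text
time: 28.93
tool_pos: [0.5145, 0.304, 0.2351]
ee_rot: [-1.571, 0.001, 1.251]
wrist_force: [0.4, 0.9, 0.4]
width: 0.0662
```

Request:
step_arm(commands=[{"xyz": [0.001,0.0065,0],"twist": [0,0,0]},{"xyz": [0.001,0.0065,-0.02],"twist": [0,0,0]},{"xyz": [0.001,0.0065,-0.045],"twist": [0,0,0]},{"xyz": [0.001,0.0065,-0.07],"twist": [0,0,0]},{"xyz": [0.001,0.0065,-0.095],"twist": [0,0,0]},{"xyz": [0.001,0.0065,-0.115],"twist": [0,0,0]},{"xyz": [0.001,0.0065,-0.13],"twist": [0,0,0]},{"xyz": [0.001,0.0065,-0.14],"twist": [0,0,0]},{"xyz": [0.001,0.0065,-0.1435],"twist": [0,0,0]},{"xyz": [0.001,0.0065,-0.1435],"twist": [0,0,0]},{"xyz": [0.001,0.0065,-0.1435],"twist": [0,0,0]}])

```text
time: 29.85
tool_pos: [0.5159, 0.312, 0.0929]
ee_rot: [-1.572, -0.001, 1.252]
wrist_force: [-0.2, -0.3, 0.7]
width: 0.0659
```

Request:
step_arm(commands=[{"xyz": [0,0,0],"twist": [0,0,0]},{"xyz": [0,0,0],"twist": [0,0,0]},{"xyz": [0,0,0],"twist": [0,0,0]},{"xyz": [0,0,0],"twist": [0,0,0]},{"xyz": [0,0,0],"twist": [0,0,0]},{"xyz": [0,0,0],"twist": [0,0,0]},{"xyz": [0,0,0],"twist": [0,0,0]},{"xyz": [0,0,0],"twist": [0,0,0]}], fingers=255)

```text
time: 30.52
tool_pos: [0.5154, 0.3121, 0.0922]
ee_rot: [-1.571, -0.001, 1.252]
wrist_force: [0.1, -0.9, 1.7]
width: 0.0377
```

Request:
step_arm(commands=[{"xyz": [0,0,0.01],"twist": [0,0,0]},{"xyz": [0,0,0.03],"twist": [0,0,0]},{"xyz": [0,0,0.055],"twist": [0,0,0]},{"xyz": [0,-0.008,0.075],"twist": [0,0,0]},{"xyz": [0.003,-0.025,0.08],"twist": [0,0,0]},{"xyz": [0.008,-0.05,0.08],"twist": [0,0,0]},{"xyz": [0.014,-0.085,0.08],"twist": [0,0,0]},{"xyz": [0.02,-0.12,0.08],"twist": [0,0,0]},{"xyz": [0.026,-0.155,0.08],"twist": [0,0,0]},{"xyz": [0.032,-0.19,0.08],"twist": [0,0,0]},{"xyz": [0.038,-0.225,0.08],"twist": [0,0,0]},{"xyz": [0.044,-0.26,0.08],"twist": [0,0,0]}])

```text
time: 31.52
tool_pos: [0.5589, 0.0504, 0.1718]
ee_rot: [-1.57, -0.0, 1.252]
wrist_force: [-0.5, 0.4, -1.6]
width: 0.0373
```

Request:
step_arm(commands=[{"xyz": [0.005,-0.03,0],"twist": [0,0,0]},{"xyz": [0.01,-0.06,0],"twist": [0,0,0]},{"xyz": [0.014,-0.08,0],"twist": [0,0,0]},{"xyz": [0.0155,-0.091,0],"twist": [0,0,0]},{"xyz": [0.0155,-0.094,0],"twist": [0,0,0]},{"xyz": [0.0155,-0.094,-0.01],"twist": [0,0,0]},{"xyz": [0.0155,-0.094,-0.025],"twist": [0,0,0]},{"xyz": [0.0155,-0.094,-0.04],"twist": [0,0,0]},{"xyz": [0.0155,-0.094,-0.052],"twist": [0,0,0]},{"xyz": [0.0155,-0.094,-0.06],"twist": [0,0,0]},{"xyz": [0.0155,-0.094,-0.06],"twist": [0,0,0]},{"xyz": [0.0155,-0.094,-0.06],"twist": [0,0,0]}])

```text
time: 32.52
tool_pos: [0.5744, -0.0412, 0.1112]
ee_rot: [-1.57, -0.0, 1.253]
wrist_force: [-0.6, 0.3, -1.4]
width: 0.0371
```

```bash
python3 look.py 11 250,80,370,240 155,110,305,280
```

```text
[ 0.57437461 -0.0412211   0.11120911] [-1.56961514e+00 -8.15097963e-05  1.25311442e+00] 32.5167 0.03709750266892609
```

View pics/c11.png

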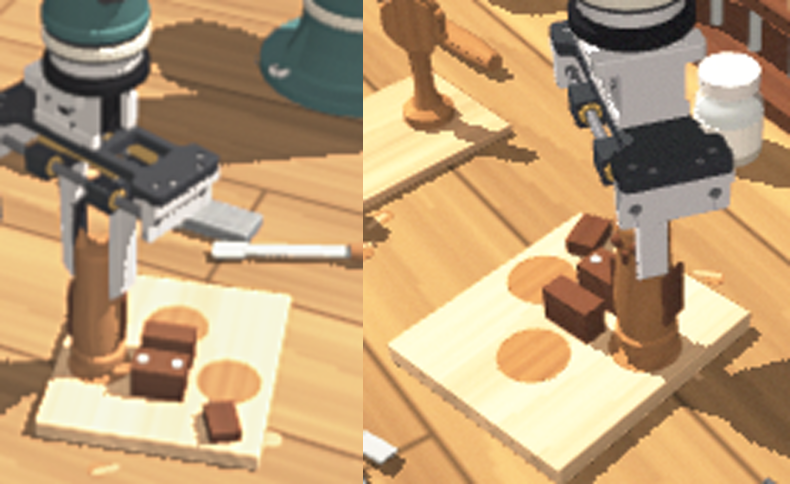

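Request:
step_arm(commands=[{"xyz": [0,0,-0.004],"twist": [0,0,0]},{"xyz": [0,0,-0.007],"twist": [0,0,0]},{"xyz": [0,0,-0.009],"twist": [0,0,0]},{"xyz": [0,0,-0.01],"twist": [0,0,0]},{"xyz": [0,0,-0.01],"twist": [0,0,0]},{"xyz": [0,0,-0.01],"twist": [0,0,0]}])

```text
time: 33.12
tool_pos: [0.5747, -0.0421, 0.1017]
ee_rot: [-1.571, -0.0, 1.252]
wrist_force: [0.6, 0.4, -1.1]
width: 0.0372
```

Request:
step_arm(commands=[{"xyz": [0,0,-0.0007],"twist": [0,0,0]},{"xyz": [0,0,-0.0007],"twist": [0,0,0]},{"xyz": [0,0,-0.0007],"twist": [0,0,0]}])

```text
time: 33.37
tool_pos: [0.5747, -0.042, 0.1011]
ee_rot: [-1.571, -0.0, 1.252]
wrist_force: [-0.2, 0.4, -1.7]
width: 0.0374
```

Request:
step_arm(commands=[{"xyz": [0,0,-0.0008],"twist": [0,0,0]},{"xyz": [0,0,-0.0008],"twist": [0,0,0]},{"xyz": [0,0,-0.0008],"twist": [0,0,0]}])

```text
time: 33.62
tool_pos: [0.5747, -0.042, 0.1002]
ee_rot: [-1.571, -0.0, 1.252]
wrist_force: [-0.2, 0.0, -1.8]
width: 0.0377
```

Request:
step_arm(commands=[{"xyz": [0,0,-0.0006],"twist": [0,0,0]},{"xyz": [0,0,-0.0006],"twist": [0,0,0]},{"xyz": [0,0,-0.0006],"twist": [0,0,0]}])

```text
time: 33.87
tool_pos: [0.5749, -0.0421, 0.1002]
ee_rot: [-1.571, -0.0, 1.252]
wrist_force: [-0.6, 0.1, 0.9]
width: 0.0372
```

Request:
step_arm(commands=[{"xyz": [0,0,-0.0003],"twist": [0,0,0]},{"xyz": [0,0,-0.0003],"twist": [0,0,0]},{"xyz": [0,0,-0.0003],"twist": [0,0,0]},{"xyz": [0,0,-0.0003],"twist": [0,0,0]},{"xyz": [0,0,-0.0003],"twist": [0,0,0]},{"xyz": [0,0,0],"twist": [0,0,0]},{"xyz": [0,0,0.01],"twist": [0,0,0]},{"xyz": [0,0,0.03],"twist": [0,0,0]},{"xyz": [0,0,0.06],"twist": [0,0,0]},{"xyz": [0,0,0.095],"twist": [0,0,0]},{"xyz": [0,0,0.125],"twist": [0,0,0]},{"xyz": [0,0,0.14],"twist": [0,0,0]}], fingers=76)

```text
time: 34.87
tool_pos: [0.5761, -0.0423, 0.2459]
ee_rot: [-1.579, -0.001, 1.252]
wrist_force: [0.8, -0.2, 0.9]
width: 0.0663
```

Request:
step_arm(commands=[{"xyz": [-0.01,0.03,0],"twist": [0,0,0]},{"xyz": [-0.025,0.065,0],"twist": [0,0,0]},{"xyz": [-0.038,0.1,0],"twist": [0,0,0]},{"xyz": [-0.052,0.135,0],"twist": [0,0,0]},{"xyz": [-0.066,0.17,0],"twist": [0,0,0]},{"xyz": [-0.08,0.205,0],"twist": [0,0,0]},{"xyz": [-0.093,0.24,0],"twist": [0,0,0]},{"xyz": [-0.106,0.275,0],"twist": [0,0,0]},{"xyz": [-0.118,0.308,0],"twist": [0,0,0]},{"xyz": [-0.13,0.332,0],"twist": [0,0,0]},{"xyz": [-0.134,0.343,0],"twist": [0,0,0]},{"xyz": [-0.134,0.343,0],"twist": [0,0,0]}], fingers=92)

```text
time: 35.87
tool_pos: [0.4399, 0.3028, 0.2404]
ee_rot: [-1.571, -0.001, 1.256]
wrist_force: [0.8, -0.9, -0.6]
width: 0.0601
```

```bash
python3 look.py 12 250,80,480,320 80,70,305,280;python3 - <<'E'
from h import *
from meas import circ
for t in ("s12","d12"):
    z=load(t);W=pts(z);X,Y,Z=W[...,0],W[...,1],W[...,2];p=z['p'].astype(int)
    for c,r,zo in (((.575,-.042),.019,.018),((.441,.301),.016,.010)):
        m=(Z>zo+.076)&(Z<zo+.102)&(np.hypot(X-c[0],Y-c[1])<.03)&(p[...,0]>p[...,2]+35)
        print(t,m.sum(),*circ(W[m][:,:2],r,c))
E
```

```text
[0.43987838 0.30283685 0.24035473] [-1.57130887e+00 -9.82861505e-04  1.25592595e+00] 35.8667 0.06008470903776018
s12 138 [ 0.57570841 -0.04432781] 0.0008752046372632293
s12 125 [0.44114986 0.30023907] 0.0008135881029881428
d12 196 [ 0.57426229 -0.0437432 ] 0.000748052305381568
d12 148 [0.4402263  0.30113963] 0.0008556790318266626
```

View pics/c12.png

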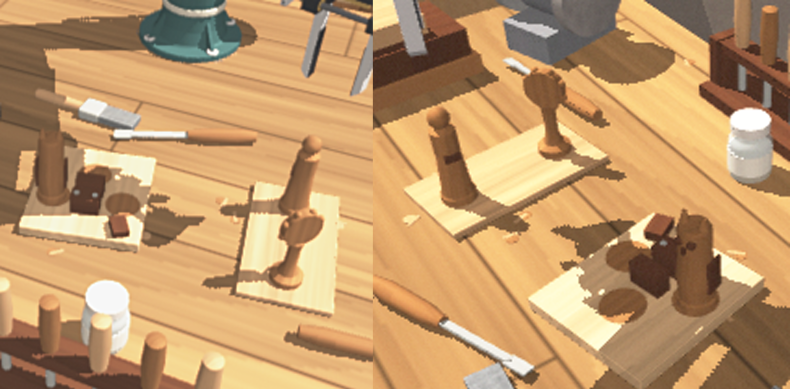

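Request:
step_arm(commands=[{"xyz": [0.001,-0.0015,0],"twist": [0,0,0]},{"xyz": [0.001,-0.0015,-0.025],"twist": [0,0,0]},{"xyz": [0.001,-0.0015,-0.05],"twist": [0,0,0]},{"xyz": [0.001,-0.0015,-0.075],"twist": [0,0,0]},{"xyz": [0.001,-0.0015,-0.1],"twist": [0,0,0]},{"xyz": [0.001,-0.0015,-0.12],"twist": [0,0,0]},{"xyz": [0.001,-0.0015,-0.137],"twist": [0,0,0]},{"xyz": [0.001,-0.0015,-0.147],"twist": [0,0,0]},{"xyz": [0.001,-0.0015,-0.151],"twist": [0,0,0]},{"xyz": [0.001,-0.0015,-0.151],"twist": [0,0,0]},{"xyz": [0.001,-0.0015,-0.151],"twist": [0,0,0]}])

```text
time: 36.88
tool_pos: [0.4426, 0.2992, 0.0896]
ee_rot: [-1.572, -0.001, 1.251]
wrist_force: [-0.1, 0.0, 0.1]
width: 0.0601
```

Request:
step_arm(commands=[{"xyz": [0,0,0],"twist": [0,0,0]},{"xyz": [0,0,0],"twist": [0,0,0]},{"xyz": [0,0,0],"twist": [0,0,0]},{"xyz": [0,0,0],"twist": [0,0,0]},{"xyz": [0,0,0],"twist": [0,0,0]},{"xyz": [0,0,0],"twist": [0,0,0]},{"xyz": [0,0,0],"twist": [0,0,0]},{"xyz": [0,0,0],"twist": [0,0,0]}], fingers=255)

```text
time: 37.55
tool_pos: [0.442, 0.2998, 0.0891]
ee_rot: [-1.571, -0.001, 1.252]
wrist_force: [0.3, 0.1, 2.1]
width: 0.0307
```

Request:
step_arm(commands=[{"xyz": [0,0,0.01],"twist": [0,0,0]},{"xyz": [0,0,0.03],"twist": [0,0,0]},{"xyz": [0.002,-0.01,0.05],"twist": [0,0,0]},{"xyz": [0.008,-0.035,0.06],"twist": [0,0,0]},{"xyz": [0.015,-0.07,0.06],"twist": [0,0,0]},{"xyz": [0.022,-0.105,0.06],"twist": [0,0,0]},{"xyz": [0.03,-0.14,0.06],"twist": [0,0,0]},{"xyz": [0.037,-0.175,0.06],"twist": [0,0,0]},{"xyz": [0.044,-0.21,0.06],"twist": [0,0,0]},{"xyz": [0.051,-0.24,0.06],"twist": [0,0,0]},{"xyz": [0.058,-0.27,0.06],"twist": [0,0,0]},{"xyz": [0.062,-0.292,0.06],"twist": [0,0,0]}])

```text
time: 38.55
tool_pos: [0.5037, 0.0049, 0.1488]
ee_rot: [-1.571, 0.001, 1.25]
wrist_force: [0.3, -0.1, -1.6]
width: 0.031
```

Request:
step_arm(commands=[{"xyz": [0.002,-0.01,0],"twist": [0,0,0]},{"xyz": [0.002,-0.01,0],"twist": [0,0,0]},{"xyz": [0.002,-0.01,-0.01],"twist": [0,0,0]},{"xyz": [0.002,-0.01,-0.02],"twist": [0,0,0]},{"xyz": [0.002,-0.01,-0.03],"twist": [0,0,0]},{"xyz": [0.002,-0.01,-0.04],"twist": [0,0,0]},{"xyz": [0.002,-0.01,-0.047],"twist": [0,0,0]},{"xyz": [0.002,-0.01,-0.05],"twist": [0,0,0]},{"xyz": [0.002,-0.01,-0.05],"twist": [0,0,0]},{"xyz": [0.002,-0.01,-0.05],"twist": [0,0,0]}])

```text
time: 39.38
tool_pos: [0.5058, -0.0023, 0.0986]
ee_rot: [-1.571, -0.0, 1.253]
wrist_force: [0.2, 0.2, -1.4]
width: 0.0308
```

Request:
step_arm(commands=[{"xyz": [0,0.0005,-0.0008],"twist": [0,0,0]},{"xyz": [0,0.0005,-0.0008],"twist": [0,0,0]},{"xyz": [0,0.0005,-0.0008],"twist": [0,0,0]}])

```text
time: 39.63
tool_pos: [0.5059, -0.0021, 0.0981]
ee_rot: [-1.571, -0.0, 1.252]
wrist_force: [0.3, -0.3, -1.6]
width: 0.0311
```

Request:
step_arm(commands=[{"xyz": [0,0,-0.0007],"twist": [0,0,0]},{"xyz": [0,0,-0.0007],"twist": [0,0,0]},{"xyz": [0,0,-0.0007],"twist": [0,0,0]}])

```text
time: 39.88
tool_pos: [0.5057, -0.0021, 0.0971]
ee_rot: [-1.571, -0.0, 1.252]
wrist_force: [0.3, 0.7, -1.5]
width: 0.0315
```

Request:
step_arm(commands=[{"xyz": [0,0,-0.0007],"twist": [0,0,0]},{"xyz": [0,0,-0.0007],"twist": [0,0,0]},{"xyz": [0,0,-0.0007],"twist": [0,0,0]}])

```text
time: 40.13
tool_pos: [0.506, -0.0021, 0.097]
ee_rot: [-1.572, -0.0, 1.252]
wrist_force: [-0.7, -0.2, 3.0]
width: 0.031
```

Request:
step_arm(commands=[{"xyz": [0,0,0],"twist": [0,0,0]},{"xyz": [0,0,0],"twist": [0,0,0]},{"xyz": [0,0,0],"twist": [0,0,0]},{"xyz": [0,0,0],"twist": [0,0,0]},{"xyz": [0,0,0],"twist": [0,0,0]},{"xyz": [0,0,0],"twist": [0,0,0]},{"xyz": [0,0,0.01],"twist": [0,0,0]},{"xyz": [0,0,0.03],"twist": [0,0,0]},{"xyz": [0,0,0.06],"twist": [0,0,0]},{"xyz": [0,0,0.095],"twist": [0,0,0]},{"xyz": [0,0,0.125],"twist": [0,0,0]},{"xyz": [0,0,0.145],"twist": [0,0,0]}], fingers=92)

```text
time: 41.13
tool_pos: [0.5066, -0.0021, 0.2462]
ee_rot: [-1.576, -0.001, 1.252]
wrist_force: [1.2, 0.2, 1.1]
width: 0.0601
```

Request:
step_arm(commands=[{"xyz": [0.01,0.03,0],"twist": [0,0,-3]},{"xyz": [0.018,0.06,0],"twist": [0,0,-6]},{"xyz": [0.026,0.095,0],"twist": [0,0,-10]},{"xyz": [0.035,0.13,0],"twist": [0,0,-14]},{"xyz": [0.044,0.165,0],"twist": [0,0,-18]},{"xyz": [0.053,0.2,0],"twist": [0,0,-22]},{"xyz": [0.062,0.235,0],"twist": [0,0,-26]},{"xyz": [0.07,0.27,0],"twist": [0,0,-30]},{"xyz": [0.078,0.3,0],"twist": [0,0,-33]},{"xyz": [0.083,0.318,0],"twist": [0,0,-33]},{"xyz": [0.0845,0.322,0],"twist": [0,0,-33]},{"xyz": [0.0845,0.322,0],"twist": [0,0,-33]}])

```text
time: 42.13
tool_pos: [0.5902, 0.321, 0.2412]
ee_rot: [-1.571, 0.001, 0.678]
wrist_force: [0.3, -0.4, 0.1]
width: 0.0602
```

```bash
python3 look.py 13 250,80,480,320 80,70,305,280;python3 - <<'E'
from h import *
from meas import circ
for t in ("s13","d13"):
    z=load(t);W=pts(z);X,Y,Z=W[...,0],W[...,1],W[...,2];p=z['p'].astype(int)
    for c,r,zo in (((.575,-.042),.019,.018),((.505,-.0015),.016,.018)):
        m=(Z>zo+.076)&(Z<zo+.102)&(np.hypot(X-c[0],Y-c[1])<.03)&(p[...,0]>p[...,2]+35)
        print(t,m.sum(),*circ(W[m][:,:2],r,c))
    m=(Z>.09)&(Z<.126)&(np.hypot(X-.59,Y-.32)<.04);q=W[m][:,:2]
    n=np.array([np.cos(.6754),np.sin(.6754)]);s=q@n;print('sun along n: ',np.percentile(s,[2,25,50,75,98]).round(4),'want',np.array([.5903,.32])@n, 'across',np.percentile(q@[-n[1],n[0]],[1,99]).mean(),np.array([.5903,.32])@[-n[1],n[0]])
E
```

```text
[0.5901602  0.32100924 0.2412103 ] [-1.57089275e+00  5.84229746e-04  6.78117954e-01] 42.1333 0.06022301520834113
s13 134 [ 0.57548202 -0.04423394] 0.0007623213976773666
s13 113 [ 0.50466973 -0.00150079] 0.0010030691082238592
sun along n:  [0.6543 0.6656 0.667  0.6678 0.6692] want 0.6607707814774608 across -0.1200884339334524 -0.11931497955271922
d13 200 [ 0.57433065 -0.04384498] 0.0008198891923179366
d13 177 [ 0.50395373 -0.0010895 ] 0.0005927718437642275
sun along n:  [0.6502 0.652  0.6532 0.6545 0.6621] want 0.6607707814774608 across -0.1187602030920532 -0.11931497955271922
```

View pics/c13.png

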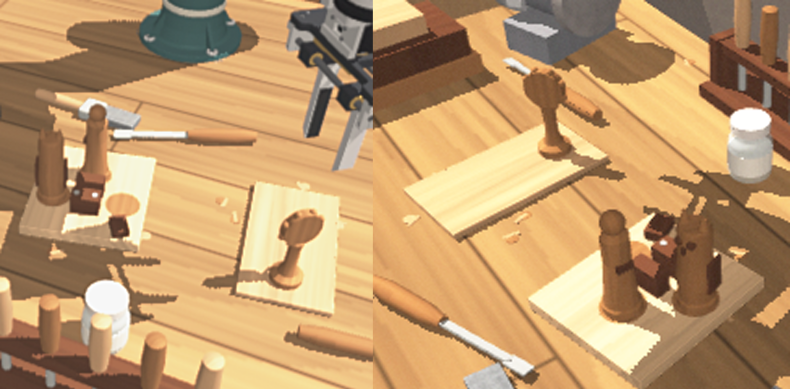

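Request:
step_arm(commands=[{"xyz": [0,-0.001,-0.02],"twist": [0,0,0]},{"xyz": [0,-0.001,-0.045],"twist": [0,0,0]},{"xyz": [0,-0.001,-0.07],"twist": [0,0,0]},{"xyz": [0,-0.001,-0.095],"twist": [0,0,0]},{"xyz": [0,-0.001,-0.115],"twist": [0,0,0]},{"xyz": [0,-0.001,-0.13],"twist": [0,0,0]},{"xyz": [0,-0.001,-0.139],"twist": [0,0,0]},{"xyz": [0,-0.001,-0.143],"twist": [0,0,0]},{"xyz": [0,-0.001,-0.143],"twist": [0,0,0]},{"xyz": [0,-0.001,-0.143],"twist": [0,0,0]}])

```text
time: 43.07
tool_pos: [0.5909, 0.3186, 0.0999]
ee_rot: [-1.571, -0.002, 0.675]
wrist_force: [0.0, -0.0, 0.9]
width: 0.06
```

Request:
step_arm(commands=[{"xyz": [0,0,0],"twist": [0,0,0]},{"xyz": [0,0,0],"twist": [0,0,0]},{"xyz": [0,0,0],"twist": [0,0,0]},{"xyz": [0,0,0],"twist": [0,0,0]},{"xyz": [0,0,0],"twist": [0,0,0]},{"xyz": [0,0,0],"twist": [0,0,0]},{"xyz": [0,0,0],"twist": [0,0,0]},{"xyz": [0,0,0],"twist": [0,0,0]}], fingers=255)

```text
time: 43.73
tool_pos: [0.5901, 0.319, 0.0983]
ee_rot: [-1.571, 0.0, 0.676]
wrist_force: [0.1, -0.3, 4.8]
width: 0.0144
```

Request:
step_arm(commands=[{"xyz": [0,0,0.01],"twist": [0,0,0]},{"xyz": [0,0,0.03],"twist": [0,0,0]},{"xyz": [0,-0.01,0.05],"twist": [0,0,0]},{"xyz": [-0.005,-0.03,0.06],"twist": [0,0,0]},{"xyz": [-0.01,-0.06,0.06],"twist": [0,0,0]},{"xyz": [-0.014,-0.09,0.06],"twist": [0,0,0]},{"xyz": [-0.018,-0.12,0.06],"twist": [0,0,0]},{"xyz": [-0.022,-0.15,0.06],"twist": [0,0,0]},{"xyz": [-0.026,-0.18,0.06],"twist": [0,0,0]},{"xyz": [-0.03,-0.21,0.06],"twist": [0,0,0]},{"xyz": [-0.034,-0.235,0.06],"twist": [0,0,0]},{"xyz": [-0.037,-0.25,0.06],"twist": [0,0,0]}])

```text
time: 44.73
tool_pos: [0.5527, 0.0663, 0.1591]
ee_rot: [-1.572, 0.0, 0.674]
wrist_force: [0.1, 0.8, -0.7]
width: 0.0136
```

Request:
step_arm(commands=[{"xyz": [-0.0005,-0.006,0],"twist": [0,0,0]},{"xyz": [-0.0005,-0.006,0],"twist": [0,0,0]},{"xyz": [-0.0005,-0.006,-0.01],"twist": [0,0,0]},{"xyz": [-0.0005,-0.006,-0.02],"twist": [0,0,0]},{"xyz": [-0.0005,-0.006,-0.03],"twist": [0,0,0]},{"xyz": [-0.0005,-0.006,-0.038],"twist": [0,0,0]},{"xyz": [-0.0005,-0.006,-0.045],"twist": [0,0,0]},{"xyz": [-0.0005,-0.006,-0.049],"twist": [0,0,0]},{"xyz": [-0.0005,-0.006,-0.049],"twist": [0,0,0]},{"xyz": [-0.0005,-0.006,-0.049],"twist": [0,0,0]}])

```text
time: 45.57
tool_pos: [0.5527, 0.0632, 0.1092]
ee_rot: [-1.571, 0.0, 0.676]
wrist_force: [-0.0, -0.3, -0.9]
width: 0.0135
```

Request:
step_arm(commands=[{"xyz": [0,0,-0.0015],"twist": [0,0,0]},{"xyz": [0,0,-0.0015],"twist": [0,0,0]},{"xyz": [0,0,-0.0015],"twist": [0,0,0]}])

```text
time: 45.82
tool_pos: [0.553, 0.0629, 0.1085]
ee_rot: [-1.571, -0.001, 0.676]
wrist_force: [0.0, 0.0, -1.2]
width: 0.0137
```

Request:
step_arm(commands=[{"xyz": [0,0,-0.0007],"twist": [0,0,0]},{"xyz": [0,0,-0.0007],"twist": [0,0,0]},{"xyz": [0,0,-0.0007],"twist": [0,0,0]}])

```text
time: 46.07
tool_pos: [0.5527, 0.063, 0.1074]
ee_rot: [-1.571, -0.0, 0.676]
wrist_force: [-0.3, 0.1, -1.0]
width: 0.0139
```

Request:
step_arm(commands=[{"xyz": [0,0,-0.0007],"twist": [0,0,0]},{"xyz": [0,0,-0.0007],"twist": [0,0,0]},{"xyz": [0,0,-0.0007],"twist": [0,0,0]}])

```text
time: 46.32
tool_pos: [0.5527, 0.063, 0.1065]
ee_rot: [-1.571, 0.0, 0.676]
wrist_force: [0.1, -0.0, -1.9]
width: 0.0141
```

Request:
step_arm(commands=[{"xyz": [0,0,-0.0007],"twist": [0,0,0]},{"xyz": [0,0,-0.0007],"twist": [0,0,0]},{"xyz": [0,0,-0.0007],"twist": [0,0,0]}])

```text
time: 46.57
tool_pos: [0.5529, 0.063, 0.1063]
ee_rot: [-1.571, -0.001, 0.676]
wrist_force: [-1.1, -0.7, 1.0]
width: 0.0143
```

Request:
step_arm(commands=[{"xyz": [0,0,-0.0005],"twist": [0,0,0]},{"xyz": [0,0,-0.0005],"twist": [0,0,0]},{"xyz": [0,0,-0.0005],"twist": [0,0,0]}])

```text
time: 46.82
tool_pos: [0.5529, 0.063, 0.1062]
ee_rot: [-1.571, -0.001, 0.676]
wrist_force: [-0.8, 0.4, 4.6]
width: 0.0141
```

Contact made; open and retreat clear.

Request:
step_arm(commands=[{"xyz": [0,0,0],"twist": [0,0,0]},{"xyz": [0,0,0],"twist": [0,0,0]},{"xyz": [0,0,0],"twist": [0,0,0]},{"xyz": [0,0,0],"twist": [0,0,0]},{"xyz": [0,0,0],"twist": [0,0,0]},{"xyz": [0,0,0],"twist": [0,0,0]},{"xyz": [0,0,0.01],"twist": [0,0,0]},{"xyz": [0,0,0.03],"twist": [0,0,0]},{"xyz": [0,0,0.06],"twist": [0,0,0]},{"xyz": [0,0,0.095],"twist": [0,0,0]},{"xyz": [0,0,0.125],"twist": [0,0,0]},{"xyz": [0,0,0.15],"twist": [0,0,0]}], fingers=92)

```text
time: 47.82
tool_pos: [0.5531, 0.063, 0.2592]
ee_rot: [-1.573, -0.003, 0.676]
wrist_force: [1.6, -1.1, -0.7]
width: 0.0602
```

Request:
step_arm(commands=[{"xyz": [-0.02,0.03,0],"twist": [0,0,0]},{"xyz": [-0.05,0.06,0],"twist": [0,0,0]},{"xyz": [-0.075,0.09,0],"twist": [0,0,0]},{"xyz": [-0.1,0.12,0],"twist": [0,0,0]},{"xyz": [-0.125,0.15,0],"twist": [0,0,0]},{"xyz": [-0.15,0.18,0],"twist": [0,0,0]},{"xyz": [-0.17,0.2,0],"twist": [0,0,0]},{"xyz": [-0.18,0.21,0],"twist": [0,0,0]},{"xyz": [-0.18,0.21,0],"twist": [0,0,0]},{"xyz": [-0.18,0.21,0],"twist": [0,0,0]}])

```text
time: 48.65
tool_pos: [0.3725, 0.2733, 0.2562]
ee_rot: [-1.572, -0.002, 0.678]
wrist_force: [0.1, 0.0, 0.3]
width: 0.0603
```

```bash
python3 look.py 14 170,100,420,320 150,130,400,400
python3 - <<'E'
from h import *
from meas import circ
M={'owl':(.5753,-.0418),'rob':(.5054,-.0015),'sun':(.5526,.0636)}
n=np.array([np.cos(.6754),np.sin(.6754)]);q2=np.array([-n[1],n[0]])
for t in ("s14","d14"):
    z=load(t);W=pts(z);X,Y,Z=W[...,0],W[...,1],W[...,2];p=z['p'].astype(int)
    for nm,r in (('owl',.019),('rob',.016)):
        c=M[nm];m=(Z>.094)&(Z<.120)&(np.hypot(X-c[0],Y-c[1])<.03)&(p[...,0]>p[...,2]+35)
        x,e=circ(W[m][:,:2],r,c);print(t,nm,'off mark mm',((x-c)*1000).round(1),e.round(4),'top',np.nanmax(Z[np.hypot(X-c[0],Y-c[1])<.015]).round(4))
    c=np.array(M['sun']);m=(Z>.10)&(Z<.134)&(np.hypot(*(np.stack([X,Y],-1)-c).transpose(2,0,1))<.04);q=W[m][:,:2]-c
    print('sun n',np.percentile(q@n,[2,50,98]).round(4),'across',np.percentile(q@q2,[1,99]).round(4),'top',Z[np.hypot(X-c[0],Y-c[1])<.03].max().round(4))
    j=(np.hypot(X-.785,Y-.128)<.05)&(Z>.02)&(Z<.09);print('jar',W[j].min(0).round(4),W[j].max(0).round(4))
E
```

```text
[0.37254677 0.27329712 0.25620469] [-1.57165484e+00 -1.50448100e-03  6.77947141e-01] 48.65 0.06031445095956358
s14 owl off mark mm [ 0.3 -2.8] 0.0007 top 0.1439
s14 rob off mark mm [-0.7 -0.3] 0.0008 top 0.1531
sun n [-0.006   0.0062  0.0087] across [-0.0283  0.0267] top 0.1462
jar [0.7571 0.0995 0.0202] [0.8122 0.1587 0.0886]
d14 owl off mark mm [-1. -2.] 0.0007 top 0.1444
d14 rob off mark mm [-1.3  0.4] 0.0007 top 0.1523
sun n [-0.0102 -0.0076  0.0011] across [-0.0272  0.0282] top 0.1464
jar [0.7496 0.0966 0.0201] [0.8079 0.1533 0.0876]
```

View pics/c14.png

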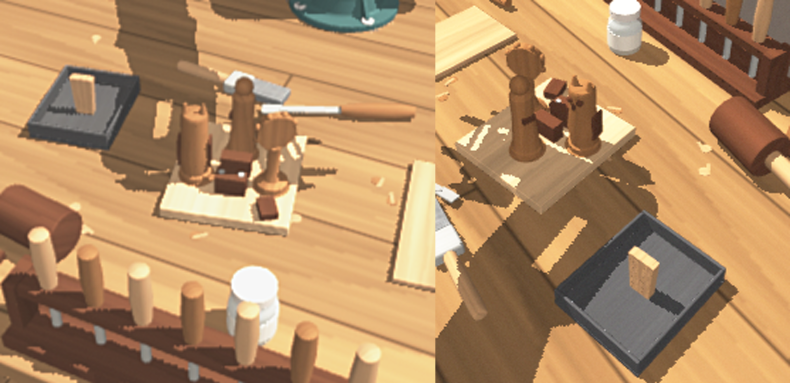

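```bash
python3 -c "
from bench import robot
print(robot.close_job())"
```

```text
the job is handed in; nothing more can be done
None
```

The job is done in the order asked and handed in at about 48.8 s of the 144 s allowed. I stood the sun, the robed figure and the owl on the side board, pulled the wedge straight up and set it in the tray. Then I put the owl, the robed figure and the sun back on their own marks.

**Last check, two camera views before hand-in:**
- **Figures:** all three stand upright, with their tops at the expected heights. The robed figure and the sun are each within about 1.5 mm of their mark centres. The owl is the worst, about 2.5 mm off its mark centre.
- **Wedge:** it stands upright inside the tray.
- **Glue jar:** each camera puts it within about 1 mm of where that camera saw it at the start.
- **Robot:** the gripper was open and clear of everything.

The two cameras disagreed by 1–2 mm, and the mark positions come from fits of about that precision.

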